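Scoop bearing balls out of a necked jar

ROBOT

A 6-joint arm with a two-finger parallel gripper is mounted at the origin on the work surface. World frame = base frame: x ahead of the robot, y to its left, z up, the work surface at z = 0. Lengths are in m, angles in degrees, forces in N, time in s.
With the tool pointing down it reaches from about 0.35 to 0.725 m from the base axis. Payload 4.3 kg.
Tool frame: the origin (TCP) lies midway between the tips of the shut fingers; the grasp point (between the pads) lies 19 mm behind it; z points along the fingers, y is the line along which they close (so a half turn about z gives the same grasp; the last joint's range is limited). The gripper opens to 85 mm and grips with 20 to 120 N. Pads are 22 mm wide; open, the fingers measure 114 mm over their backs; the gripper's body (76 mm by 85 mm) begins 54 mm behind the grasp point. The pads swing forward as they close: fully open they stand 13 mm farther back than shut.
Start: joints at [61.117, 21.618, 4.641, 73.018, 0, 83.68], TCP at [0.221, 0.531, 0.231] pointing down, gripper open.
Joint ranges: [-156.06, 156.06], [-48.1, 94.91], [-58.44, 69.94], [-101.28, 121.22], [-78.64, 73.56], [-180, 180]. Speed limits (degrees/s): [147.25, 147.25, 180, 180, 180, 180].

INTERFACE

Orientations are given as [roll, pitch, yaw] about the fixed x, y, z axes, in that order (R = Rz(yaw) Ry(pitch) Rx(roll)).
In Python, from rig import sensors, cams, order gives the robot as it stands.
- The arm moves only by the tool send_rows, never from a script. Its argument "increments" is a list of rows, each a list of 2 entries, a list of its own where there are three numbers: the shift along the tool's x, y, z scaled (see below), then the turn, a rotation vector about the tool's x, y, z scaled (see below). A call has 1 to 20 rows; each row is the pose to reach, as a shift and turn from the pose commanded when the call began, along the tool's axes at that moment, turning the shorter way round; what a row does not reach only later rows make up. The controller multiplies each number of a shift by 0.3 m and each number of a turn by 360 degrees. A row lasts 1/10 s, in which the tool goes at most 50 mm and 8.59 degrees, less where a joint would pass 70% of its speed; a pose out of reach is approached as far as the arm can. A call with a number of a shift or a turn outside -1 to 1 is refused whole. A call with a gripper value outside its range is refused whole. "claw" is the finger opening in mm, from 0 to 85.4, set as the call begins (left out, the last holds). The fingers move at their own pace and stop on an object; the grip force is fixed at half the most. Time passes only in rows, so rows that repeat a pose let the fingers close. It gives the time, the measured TCP pose, the force, the opening and the grip force at its end, in the units of the state.
- sensors.sense(): the state, without advancing time (a new reading comes with each control period).
- cams.read_camera(name): name is "side" or "top" or "wrist"; returns (picture, depth): 384x512x3 uint8, red, green, blue; 384x512 float32, m along the optical axis (not along the pixel's ray), 0 where there is no reading.
- cams.camera_info(name): a dict with "mtx" (3x3 intrinsics, pixels), "cam_to_world" (4x4, takes a point from camera to world coordinates). Camera axes: x right, y up, looking along -z (the intrinsics and any distortion apply to the point x, -y, -z); pixel columns grow to the right and rows downward; lengths in m; the calibration is good to about 2 mm. A picture is of the moment at which its call begins: read the wrist's pose just before it. camera_info takes no time and is no camera call; for the wrist camera it gives the pose at the moment of the call.
- order.job_done(): hands the job in; it is judged then, once.
The state is a dict: "time": time; "joints": joint angles; "qd": joint speeds; "tau": joint torques, N m; "ee_pos": TCP position; "ee_rot": TCP orientation; "force": force on the tool from outside, world axes, zero at the start; "moment": the same for the moment, N m; "finger_gap": finger opening in m; "grip_force": force on a finger pad.
Only numpy, scipy, OpenCV 4.12 (cv2) and the standard library are available. Lean on these libraries where they do the work, as an engineer would, in place of code of your own. Each camera call takes 0.05 s, during which the arm holds its last target. There are 200 camera calls.

TASK

Take the scoop off its rack, dip it into the clear jar and scoop out at least three of the steel balls with it in one go, then tip them into the empty shallow blue tray and hang the scoop back on its rack. Move the balls with the scoop only, spill none on the bench, do not force the scoop against the jar, and leave the other things on the bench where they are.

Things in the scene. Friction and masses are not known exactly. Their poses are not given: they have to be found in the camera images.
- scoop: Steel scoop, 0.15 kg, black grip. Origin at the heel (lowest point), z up the handle, open lip towards -x. Pan: from the heel 55 mm towards -x, rising 20 degrees, so lip 19 mm above heel when upright; leaning the handle 20 degrees to the lip side lays it flat, more tips it out. 40 mm wide (36 inside), 2 mm sheet, back 18 mm high, sides 16 mm tapering to nothing at the open lip.
- scoop_collar (a point): Centre of the underside of the scoop's collar, at (6, 0, 105) mm in the scoop frame. Collar 40 x 40 x 6 mm. Below it a shank 12 x 12 mm (x 0 to 12 mm) down to the heel, behind the pan's back wall; above it the grip, 18 x 18 mm square, z 111 to 175 mm, centred at x 6, y 0 mm.
- scoop_lip (a point): Middle of the scoop's lip edge (underside): (-52, 0, 19) mm in the scoop frame.
- scoop_pan (a point): Middle of the space inside the scoop's pan: (-22, 0, 19) mm in the scoop frame.
- rack: Fixed scoop rack, origin on the table below the hanging place. Two level prongs 21 mm wide, 6 thick, tops at z 115 mm, x -30 to 60 mm, with a 24 mm slot between them (y -12 to 12), open at the rack's -x end; a post 60 mm wide at x 44 to 60 mm below them; base plate x -35 to 65, y -55 to 55, 6 mm thick.
- rack_hang (a point): Hanging place: middle of the slot, height of the prongs' tops. The scoop hangs with its shank in the slot, collar on the prongs, lip towards the rack's -x, heel 10 mm above the table. It goes in and out by lifting it 10 mm or so and sliding it through the slot's open end.
- jar: Clear plastic jar fixed on a tilted stand (base plate 125 x 100 mm), narrower at the neck; it leans 10 degrees to this frame's -x, so the six loose steel balls gather at the -x side of its floor. Origin: on the table under its middle, z upright. Outer radius 60 mm, neck 48 to 51 mm.
- jar_floor (a point): Centre of the jar's inner floor: (-1, 0, 19) mm in the jar frame. The floor slopes down 10 degrees towards -x. Along the jar's leaning axis from here: inner radius 56 mm up to 44 mm, then a shoulder closing at 56 mm to a neck of inner radius 44 mm, rim at 66 mm.
- jar_mouth (a point): Centre of the jar's mouth, in the plane of its rim: (-13, 0, 84) mm in the jar frame.
- tray: Shallow open blue tray, empty, fixed, 120 mm (its x) by 160 mm (its y), 40 mm high, walls and floor 4 mm. Origin: centre of its underside. The taller blue bins at the bench's edges are other things.
- ball0: Loose steel bearing ball, 16 mm diameter, 17 g, oiled and slippery; origin at its centre. All six are alike.
- ball1: Loose steel bearing ball, 16 mm diameter, 17 g, oiled and slippery; origin at its centre. All six are alike.
- ball2: Loose steel bearing ball, 16 mm diameter, 17 g, oiled and slippery; origin at its centre. All six are alike.
- ball3: Loose steel bearing ball, 16 mm diameter, 17 g, oiled and slippery; origin at its centre. All six are alike.
- ball4: Loose steel bearing ball, 16 mm diameter, 17 g, oiled and slippery; origin at its centre. All six are alike.
- ball5: Loose steel bearing ball, 16 mm diameter, 17 g, oiled and slippery; origin at its centre. All six are alike.
- wrench: Bystander: open-ended wrench 160 mm long lying flat, loose; leave alone.
- screwdriver: Bystander: screwdriver lying flat, loose; leave alone.
- coupling: Bystander: steel tube coupling standing on end, 42 mm across, 45 mm high, loose; leave alone.
- tub: Bystander: closed grey tub with black cap, 68 mm across, 80 mm high, loose; leave alone.
- carton: Bystander: closed cardboard carton 80 x 140 x 70 mm, loose; leave alone.
There are look-alikes about, which are no part of the job. Of the things that look like the scoop, the larger one is meant.

How it is judged (in metres and radians):
On the way, in this order (a step that is already met when the one before it is completed fails the run):
1. the scoop's lip is inside the jar, near its floor (horizontal distance between scoop_lip and jar_floor below 0.06 m and height (world z) of scoop_lip below 0.035 m), for 0.1 s.
2. at least 3 balls are carried together in the scoop's pan, above the jar (((height (world z) of each of ball0, ball1, ball2 above 0.115 m and distance between each of ball0, ball1, ball2 and scoop_pan below 0.036 m) or (height (world z) of each of ball0, ball1, ball3 above 0.115 m and distance between each of ball0, ball1, ball3 and scoop_pan below 0.036 m) or (height (world z) of each of ball0, ball1, ball4 above 0.115 m and distance between each of ball0, ball1, ball4 and scoop_pan below 0.036 m) or (height (world z) of each of ball0, ball1, ball5 above 0.115 m and distance between each of ball0, ball1, ball5 and scoop_pan below 0.036 m) or (height (world z) of each of ball0, ball2, ball3 above 0.115 m and distance between each of ball0, ball2, ball3 and scoop_pan below 0.036 m) or (height (world z) of each of ball0, ball2, ball4 above 0.115 m and distance between each of ball0, ball2, ball4 and scoop_pan below 0.036 m) or (height (world z) of each of ball0, ball2, ball5 above 0.115 m and distance between each of ball0, ball2, ball5 and scoop_pan below 0.036 m) or (height (world z) of each of ball0, ball3, ball4 above 0.115 m and distance between each of ball0, ball3, ball4 and scoop_pan below 0.036 m) or (height (world z) of each of ball0, ball3, ball5 above 0.115 m and distance between each of ball0, ball3, ball5 and scoop_pan below 0.036 m) or (height (world z) of each of ball0, ball4, ball5 above 0.115 m and distance between each of ball0, ball4, ball5 and scoop_pan below 0.036 m) or (height (world z) of each of ball1, ball2, ball3 above 0.115 m and distance between each of ball1, ball2, ball3 and scoop_pan below 0.036 m) or (height (world z) of each of ball1, ball2, ball4 above 0.115 m and distance between each of ball1, ball2, ball4 and scoop_pan below 0.036 m) or (height (world z) of each of ball1, ball2, ball5 above 0.115 m and distance between each of ball1, ball2, ball5 and scoop_pan below 0.036 m) or (height (world z) of each of ball1, ball3, ball4 above 0.115 m and distance between each of ball1, ball3, ball4 and scoop_pan below 0.036 m) or (height (world z) of each of ball1, ball3, ball5 above 0.115 m and distance between each of ball1, ball3, ball5 and scoop_pan below 0.036 m) or (height (world z) of each of ball1, ball4, ball5 above 0.115 m and distance between each of ball1, ball4, ball5 and scoop_pan below 0.036 m) or (height (world z) of each of ball2, ball3, ball4 above 0.115 m and distance between each of ball2, ball3, ball4 and scoop_pan below 0.036 m) or (height (world z) of each of ball2, ball3, ball5 above 0.115 m and distance between each of ball2, ball3, ball5 and scoop_pan below 0.036 m) or (height (world z) of each of ball2, ball4, ball5 above 0.115 m and distance between each of ball2, ball4, ball5 and scoop_pan below 0.036 m) or (height (world z) of each of ball3, ball4, ball5 above 0.115 m and distance between each of ball3, ball4, ball5 and scoop_pan below 0.036 m))), for 0.2 s.
At the end, for the whole second after the job is handed in: At least 3 balls lie in the shallow tray and every other ball is in the jar or the tray, all nearly still (under 50 mm/s); the scoop hangs at rest on the rack, its collar on the prongs within 20 mm of the hanging place, upright within 0.12 rad, in line with the slot within 0.5 rad ((horizontal distance between each of ball0, ball1, ball2 and jar_floor above 0.09 m or horizontal distance between each of ball0, ball1, ball3 and jar_floor above 0.09 m or horizontal distance between each of ball0, ball1, ball4 and jar_floor above 0.09 m or horizontal distance between each of ball0, ball1, ball5 and jar_floor above 0.09 m or horizontal distance between each of ball0, ball2, ball3 and jar_floor above 0.09 m or horizontal distance between each of ball0, ball2, ball4 and jar_floor above 0.09 m or horizontal distance between each of ball0, ball2, ball5 and jar_floor above 0.09 m or horizontal distance between each of ball0, ball3, ball4 and jar_floor above 0.09 m or horizontal distance between each of ball0, ball3, ball5 and jar_floor above 0.09 m or horizontal distance between each of ball0, ball4, ball5 and jar_floor above 0.09 m or horizontal distance between each of ball1, ball2, ball3 and jar_floor above 0.09 m or horizontal distance between each of ball1, ball2, ball4 and jar_floor above 0.09 m or horizontal distance between each of ball1, ball2, ball5 and jar_floor above 0.09 m or horizontal distance between each of ball1, ball3, ball4 and jar_floor above 0.09 m or horizontal distance between each of ball1, ball3, ball5 and jar_floor above 0.09 m or horizontal distance between each of ball1, ball4, ball5 and jar_floor above 0.09 m or horizontal distance between each of ball2, ball3, ball4 and jar_floor above 0.09 m or horizontal distance between each of ball2, ball3, ball5 and jar_floor above 0.09 m or horizontal distance between each of ball2, ball4, ball5 and jar_floor above 0.09 m or horizontal distance between each of ball3, ball4, ball5 and jar_floor above 0.09 m) and ((x of ball0 in the frame of tray between -0.058 and 0.058 m and y of ball0 in the frame of tray between -0.078 and 0.078 m and height (world z) of ball0 below 0.035 m) or (horizontal distance between ball0 and jar_floor below 0.065 m and height (world z) of ball0 below 0.075 m)) and ((x of ball1 in the frame of tray between -0.058 and 0.058 m and y of ball1 in the frame of tray between -0.078 and 0.078 m and height (world z) of ball1 below 0.035 m) or (horizontal distance between ball1 and jar_floor below 0.065 m and height (world z) of ball1 below 0.075 m)) and ((x of ball2 in the frame of tray between -0.058 and 0.058 m and y of ball2 in the frame of tray between -0.078 and 0.078 m and height (world z) of ball2 below 0.035 m) or (horizontal distance between ball2 and jar_floor below 0.065 m and height (world z) of ball2 below 0.075 m)) and ((x of ball3 in the frame of tray between -0.058 and 0.058 m and y of ball3 in the frame of tray between -0.078 and 0.078 m and height (world z) of ball3 below 0.035 m) or (horizontal distance between ball3 and jar_floor below 0.065 m and height (world z) of ball3 below 0.075 m)) and ((x of ball4 in the frame of tray between -0.058 and 0.058 m and y of ball4 in the frame of tray between -0.078 and 0.078 m and height (world z) of ball4 below 0.035 m) or (horizontal distance between ball4 and jar_floor below 0.065 m and height (world z) of ball4 below 0.075 m)) and ((x of ball5 in the frame of tray between -0.058 and 0.058 m and y of ball5 in the frame of tray between -0.078 and 0.078 m and height (world z) of ball5 below 0.035 m) or (horizontal distance between ball5 and jar_floor below 0.065 m and height (world z) of ball5 below 0.075 m)) and linear speed of each of ball0, ball1, ball2, ball3, ball4, ball5 below 0.05 m/s and distance between scoop_collar and rack_hang below 0.02 m and angle between scoop's own z axis and vertical below 0.12 rad and angle between the x axis of scoop and the x axis of rack, either way round below 0.5 rad and linear speed of scoop below 0.03 m/s); the robot touches nothing.
It fails at once if a ball is touched by the gripper (contact force between any of the arm, the fingers and ball0 above 0.3 N or contact force between any of the arm, the fingers and ball1 above 0.3 N or contact force between any of the arm, the fingers and ball2 above 0.3 N or contact force between any of the arm, the fingers and ball3 above 0.3 N or contact force between any of the arm, the fingers and ball4 above 0.3 N or contact force between any of the arm, the fingers and ball5 above 0.3 N).
It fails at once if a ball is spilled on the bench or the floor (height (world z) of any of ball0, ball1, ball2, ball3, ball4, ball5 below 0.0095 m).
It fails at once if the scoop is forced against the jar (over 60 N) (contact force between scoop and jar above 60 N).
It fails at once if a bystander is moved by more than 20 mm (distance of any of wrench, screwdriver, coupling, tub, carton from where it was at the start of the episode above 0.02 m).
It also fails if it takes over 64 s, if anything falls off the work surface, if the arm or the gripper's body presses on something with over 40 N, if the wrist force passes 120 N, or if a joint passes its speed limit or range.

## Working session

There is one attempt and no reset: what is moved stays moved. The work goes in short steps, Python scripts to look and compute and a tool call to move; the robot and the scene stay as the last step left them, time stands still between calls to the robot, and variables do not carry over. Pictures are saved under pics/ and viewed, at most 10 in all, crops included, and the job is handed in when it is done.

Besides the shell and the picture viewer there is one more tool, called after "Request:" as a command line: name --argument value ..., lists and objects as JSON in quotes. send_rows: Moves the arm, as the interface text tells. Shifts and turns lie within -1 to 1; 1 stands for 0.3 m of shift or 360 degrees of turn. Its arguments: {"type":"object","properties":{"increments":{"type":"array"},"claw":{"type":"number"}},"required":["increments"]}

```bash
mkdir -p pics; ls; python3 - <<'E'
from rig import sensors, cams
import cv2, numpy as np
for n in ['top','side']:
    p,d=cams.read_camera(n); i=cams.camera_info(n)
    np.savez(f'pics/{n}0.npz',p=p,d=d,K=i['mtx'],T=i['cam_to_world'])
    cv2.imwrite(f'pics/{n}0.png',cv2.resize(p[:,:,::-1],(768,576),interpolation=cv2.INTER_CUBIC)); print(n,{k:(np.round(v,3).tolist() if hasattr(v,'tolist') else v) for k,v in i.items()})
print(sensors.sense())
E
```

```text
pics
top {'mtx': [[409.35, 0.0, 251.434], [0.0, 409.35, 191.011], [0.0, 0.0, 1.0]], 'cam_to_world': [[0.008, 0.996, -0.086, 0.46], [-1.0, 0.01, 0.02, 0.023], [0.021, 0.086, 0.996, 1.024], [0.0, 0.0, 0.0, 1.0]]}
side {'mtx': [[363.921, 0.0, 254.977], [0.0, 363.921, 191.867], [0.0, 0.0, 1.0]], 'cam_to_world': [[-0.968, 0.165, -0.191, 0.363], [-0.252, -0.681, 0.687, 0.641], [-0.016, 0.713, 0.701, 0.74], [0.0, 0.0, 0.0, 1.0]]}
{'time': 0.1, 'joints': array([6.11166075e+01, 2.16583838e+01, 4.57004640e+00, 7.30163976e+01,
       3.55724305e-04, 8.36819052e+01]), 'qd': array([-0.0120326 , -0.02980671,  0.22054565, -0.11029437, -0.01608247,
       -0.05301562]), 'tau': array([ 1.24328420e-03, -4.64695787e+01,  2.70581263e+01,  1.20830146e-02,
       -2.46908904e-06, -1.26756811e-05]), 'ee_pos': array([0.22034501, 0.53048002, 0.23044392]), 'ee_rot': array([-1.79895940e+02, -1.18794551e-02,  1.57434691e+02]), 'force': array([1.02183119, 0.11363411, 0.10059945]), 'moment': array([-0.02199813,  0.00226334, -0.00018689]), 'grip_force': 0.0, 'finger_gap': 0.08514076956043296}
```

View pics/top0.png

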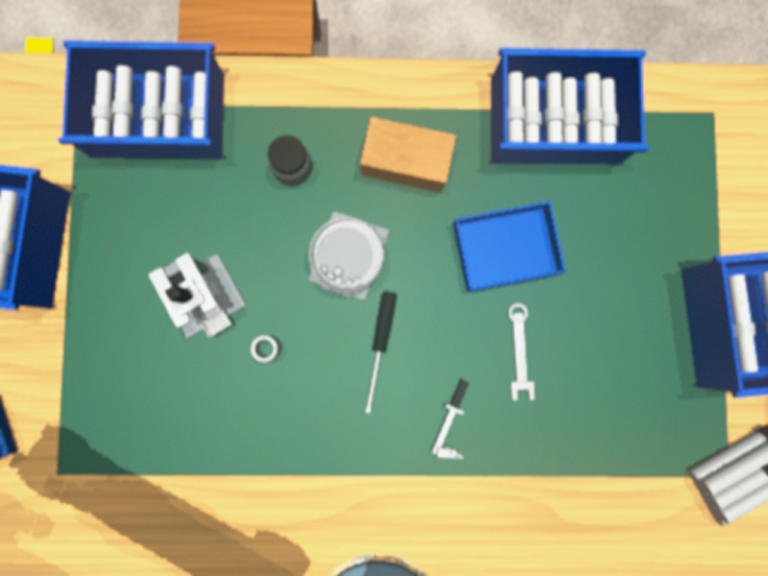

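View pics/side0.png

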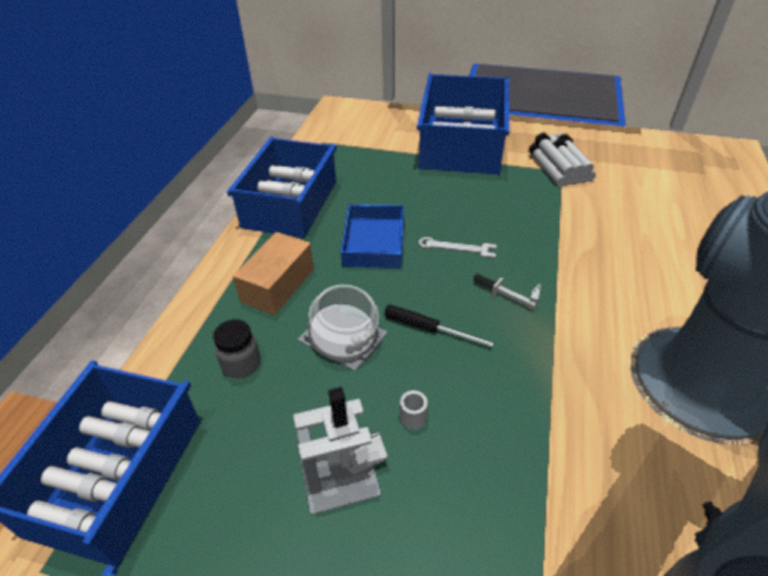

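The top view shows the rack with the scoop at (185,293), the jar at (345,255), the tray at (510,247), and the small decoy scoop at (450,420). The side view shows the rack at (340,450), the jar at (343,325) with balls at its lower right, and the tray at (373,236).

```bash
cat > h.py <<'E'
import numpy as np, cv2
from rig import sensors, cams
from scipy.spatial.transform import Rotation as R
def load(n): 
    z=np.load(f'pics/{n}0.npz'); return z['p'],z['d'],z['K'],z['T']
def cloud(d,K,T):
    v,u=np.mgrid[:d.shape[0],:d.shape[1]]
    c=np.stack([(u-K[0,2])/K[0,0]*d,-(v-K[1,2])/K[1,1]*d,-d],-1)
    w=c@T[:3,:3].T+T[:3,3]; w[d<=0]=np.nan; return w
def ray(u,v,K,T,z):
    r=T[:3,:3]@np.array([(u-K[0,2])/K[0,0],-(v-K[1,2])/K[1,1],-1]); o=T[:3,3]
    return o+r*(z-o[2])/r[2]
def proj(P,K,T):
    c=(np.atleast_2d(P)-T[:3,3])@T[:3,:3]; return np.stack([K[0,0]*c[:,0]/-c[:,2]+K[0,2],K[1,1]*c[:,1]/c[:,2]+K[1,2]],-1)
E
python3 - <<'E'
from h import *
ims=[]
for n,(x,y,w,h) in dict(top=(85,155,95,80),side=(180,245,95,100)).items():
    p,d,K,T=load(n); W=cloud(d,K,T)
    c=p[y:y+h,x:x+w,::-1]; ims.append(cv2.resize(c,(400,int(400*h/w)),interpolation=cv2.INTER_CUBIC))
    m=np.zeros(d.shape,bool); m[y:y+h,x:x+w]=1
    for lo,hi in [(.003,.012),(.02,.1),(.1,.125),(.135,.2)]:
        s=m&(W[...,2]>lo)&(W[...,2]<hi); Q=W[s]
        if len(Q)>5:
            r=cv2.minAreaRect((Q[:,:2]*1000).astype(np.float32)); print(n,lo,len(Q),np.round(Q.mean(0),4),np.round(r[0],1),np.round(r[1],1),round(r[2],1))
for n,(x,y,w,h) in dict(top=(195,130,75,75),side=(190,180,75,75)).items():
    p,d,K,T=load(n); ims.append(cv2.resize(p[y:y+h,x:x+w,::-1],(400,400),interpolation=cv2.INTER_CUBIC))
H=300; out=np.zeros((600,800,3),np.uint8)
for k,i in enumerate(ims):
    i=cv2.resize(i,(int(i.shape[1]*300/i.shape[0]),300)); w=min(400,i.shape[1]); out[(k//2)*300:(k//2)*300+300,(k%2)*400:(k%2)*400+w]=i[:,:w]
cv2.imwrite('pics/crops.png',out)
# tray
p,d,K,T=load('top');hsv=cv2.cvtColor(p,cv2.COLOR_RGB2HSV)
m=(hsv[...,0]>100)&(hsv[...,0]<125)&(hsv[...,1]>120)
m2=np.zeros_like(m);m2[130:200,295:385]=m[130:200,295:385]
c=max(cv2.findContours(m2.astype(np.uint8),0,2)[0],key=cv2.contourArea)
hull=cv2.convexHull(c)[:,0].astype(float)
top=np.array([ray(u,v,K,T,.04)[:2] for u,v in hull]); r=cv2.minAreaRect((top*1000).astype(np.float32)); print('tray',r)
W=cloud(d,K,T); Q=W[m2]; print(np.nanpercentile(Q[:,2],[5,50,95])); s=Q[Q[:,2]>.03]; print(cv2.minAreaRect((s[:,:2]*1000).astype(np.float32)))
s=Q[Q[:,2]<.015]; print('floor',cv2.minAreaRect((s[:,:2]*1000).astype(np.float32)))
E
```

```text
top 0.003 558 [0.5336 0.2709 0.0048] [538.6 300. ] [227.3 196.4] 89.5
top 0.02 392 [0.5043 0.2656 0.0386] [496.9 256.3] [170.1  70.4] 43.3
top 0.1 932 [0.5318 0.2916 0.1136] [530.1 293. ] [90.7 66.8] 30.1
top 0.135 153 [0.5198 0.2826 0.1701] [520.6 285.4] [18.4 18.3] 32.6
side 0.003 3065 [0.5411 0.2642 0.0053] [553.6 241.6] [237.  250.5] 13.9
side 0.02 668 [0.5001 0.2712 0.039 ] [496.6 260.4] [202.   63.5] 49.5
side 0.1 1155 [0.5332 0.3005 0.1169] [533.2 294. ] [89.8 68. ] 29.9
side 0.135 237 [0.5211 0.2918 0.1696] [523.  287.5] [18.  19.3] 32.4
tray ((614.2796020507812, -210.4199981689453), (122.482421875, 165.59774780273438), 11.57072639465332)
[-0.00042212  0.00327692  0.03848317]
((614.6922607421875, -213.0101318359375), (120.52104187011719, 161.50904846191406), 11.49022388458252)
floor ((622.918212890625, -218.7047882080078), (122.83629608154297, 175.01394653320312), 11.357282638549805)
```

View pics/crops.png

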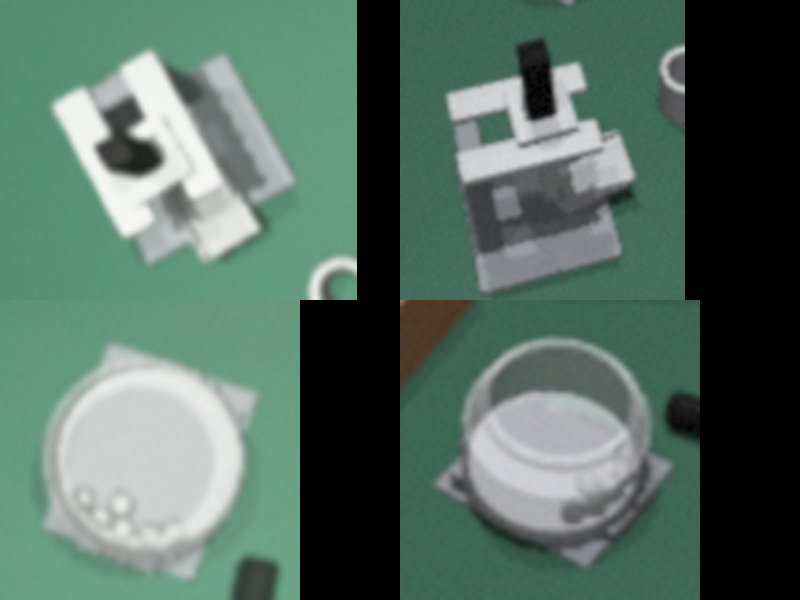

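The crops show the scoop's grip and collar on the prongs, with the pan pointing lower right in the top view. The jar's balls gather at its lower-left floor, and the base plate's long axis runs up-right to down-left. I'll measure the jar next.

```bash
python3 - <<'E'
from h import *
p,d,K,T=load('top'); W=cloud(d,K,T)
print('top z mm'); print((W[138:206:3,200:268:3,2]*1000).round().astype(int))
p2,d2,K2,T2=load('side'); W2=cloud(d2,K2,T2)
print('side z'); print((W2[188:252:3,195:262:3,2]*1000).round().astype(int))
for nm,w,(a,b,c,e) in (('top',W,(135,205,198,268)),('side',W2,(185,250,190,265))):
    q=w[a:b,c:e].reshape(-1,3)
    for lo,hi in((.003,.012),(.06,.12)):
        s=q[(q[:,2]>lo)&(q[:,2]<hi)]
        if len(s)>5: print(nm,lo,len(s),s.mean(0).round(4),cv2.minAreaRect((s[:,:2]*1000).astype(np.float32)))
E
```

```text
top z mm
[[                  -3                   -2                   -3
                    -1                   -2                   -1
                     1                    1                   -2
                    -2                   -1                    0
                     2                   -2                   -4
                    -1                    1                   -5
                     1                    1                   -1
                     0                   -2]
 [                  -5                    0                   -1
                     1                    1                   -1
                     0                   -2                    1
                     1                    1                    0
                    -3                   -1                    1
  -9223372036854775808                   -4                    1
                     4                   -5                    1
                    -2                   -1]
 [                  -4                    1                   -2
                     1    
[... 11919 characters left out ...]
 1  2  3]
 [ 4  3  1  1  2  2  4  2  3  3  4 -2  1  4  3  2  0  0  2  3  3  2  2]]
top 0.003 204 [0.5795 0.0541 0.0078] ((602.35498046875, 51.41161346435547), (174.98472595214844, 160.46084594726562), 0.3255101442337036)
top 0.06 743 [0.5997 0.0484 0.0745] ((594.7089233398438, 52.591129302978516), (117.14857482910156, 111.27774810791016), 56.694915771484375)
side 0.003 1233 [0.6149 0.0353 0.0044] ((618.69580078125, 22.84180450439453), (209.46295166015625, 234.15345764160156), 13.562500953674316)
side 0.06 724 [0.5971 0.0708 0.0752] ((597.122802734375, 56.489234924316406), (114.61742401123047, 113.03585052490234), 62.121646881103516)<stdin>:3: RuntimeWarning: invalid value encountered in cast
```

```bash
python3 - <<'E'
from h import *
from scipy.optimize import least_squares
t=np.radians(10)
pts={}
for nm,(a,b,c,e),dz in (('top',(138,203,200,262),.0015),('side',(185,245,195,260),-.0025)):
    p,d,K,T=load(nm); pts[nm]=cloud(d,K,T)[a:b,c:e].reshape(-1,3)+[0,0,dz]; pts[nm]=pts[nm][~np.isnan(pts[nm][:,0])]
# floor plane from top
q=pts['top']; c0=np.array([.61,.05])
f=q[(np.hypot(*(q[:,:2]-c0).T)<.028)&(q[:,2]<.04)]
A=np.c_[f[:,:2]-c0,np.ones(len(f))]
for _ in range(4):
    co=np.linalg.lstsq(A,f[:,2],rcond=None)[0]; r=f[:,2]-A@co; k=abs(r)<.003; f=f[k];A=A[k]
print('floor grad deg',np.degrees(np.arctan(np.hypot(*co[:2]))),'yaw',np.degrees(np.arctan2(co[1],co[0])),co[2],len(f))
yaw0=np.arctan2(co[1],co[0])
def local(P,x,y,yaw,dz=0):
    u=np.array([np.cos(yaw),np.sin(yaw),0]);v=np.array([-np.sin(yaw),np.cos(yaw),0])
    ax=-np.sin(t)*u+np.array([0,0,np.cos(t)]); ex=np.cos(t)*u+np.array([0,0,np.sin(t)])
    F=np.array([x,y,.019+dz])-.001*u; D=P-F
    return D@ex,D@v,D@ax
for nm in ('top','side','both'):
    P=np.vstack(list(pts.values())) if nm=='both' else pts[nm]
    par=np.array([.608,.05,yaw0])
    for _ in range(8):
        r,v,s=local(P,*par); rho=np.hypot(r,v)
        body=(s>4)&(s<42)&(abs(rho-.06)<.006); rim=(s>58)&(s<72)&(abs(rho-.0475)<.008)
        def fun(x):
            a,b,c=local(P,*x); h=np.hypot(a,b)
            return np.r_[(h-.06)[body],(h-.0475)[rim],.3*(x[2]-yaw0)*0]
        par=least_squares(fun,par,loss='soft_l1',f_scale=.002).x
    r,v,s=local(P,*par);rho=np.hypot(r,v)
    print(nm,par[:2].round(4),np.degrees(par[2]).round(2),body.sum(),rim.sum(),'rim s pct',np.percentile(s[rim],[50,95]).round(4),'rho',np.percentile(rho[rim],[5,50,95]).round(4))
    if nm!='top': continue
x,y,yaw=par
# plate
for nm in pts:
    P=pts[nm]; 
# balls in top: hough on upscaled crop of specular
p,d,K,T=load('top'); W=cloud(d,K,T)+[0,0,.0015]
r,v,s=[a.reshape(d.shape) for a in local(W.reshape(-1,3),*par)]
m=((s>.008)&(s<.03)&(np.hypot(r,v)<.056))
for yy,xx in zip(*np.nonzero(m)): pass
n,l,st,ce=cv2.connectedComponentsWithStats(m.astype(np.uint8),connectivity=4)
for i in range(1,n):
    if st[i,4]>4: print('blob',st[i,4],'local r,v (mm)',(1000*np.nanmean(r[l==i])).round(1),(1000*np.nanmean(v[l==i])).round(1))
E
```

```text
floor grad deg 11.056982181527472 yaw -20.88857522312872 0.020222118545247643 366Traceback (most recent call last):
  File "<stdin>", line 31, in <module>
    return _quantile_unchecked(
        a, q, axis, out, overwrite_input, method, keepdims, weights)
    return _ureduce(a,
                    func=_quantile_ureduce_func,
    ...<5 lines>...
                    overwrite_input=overwrite_input,
                    method=method)
    r = func(a, **kwargs)
    result = _quantile(arr,
                       quantiles=q,
    ...<2 lines>...
                       out=out,
                       weights=wgt)
    slices_having_nans = np.isnan(arr[-1, ...])
                                  ~~~^^^^^^^^^
IndexError: index -1 is out of bounds for axis 0 with size 0
```

```bash
cat > jar.py <<'E'
from h import *
from scipy.optimize import least_squares
t=np.radians(10)
def local(P,x,y,yaw,dz=0):
    u=np.array([np.cos(yaw),np.sin(yaw),0]);v=np.array([-np.sin(yaw),np.cos(yaw),0])
    ax=-np.sin(t)*u+np.array([0,0,np.cos(t)]); ex=np.cos(t)*u+np.array([0,0,np.sin(t)])
    D=P-(np.array([x,y,.019+dz])-.001*u)
    return D@ex,D@v,D@ax
E
python3 - <<'E'
from jar import *
yaw0=np.radians(-20)
pts={}
for nm,(a,b,c,e),dz in (('top',(138,203,200,262),.0015),('side',(185,245,195,260),-.0025)):
    p,d,K,T=load(nm); pts[nm]=cloud(d,K,T)[a:b,c:e].reshape(-1,3)+[0,0,dz]; pts[nm]=pts[nm][~np.isnan(pts[nm][:,0])]
for nm in ('top','side','both'):
    P=np.vstack(list(pts.values())) if nm=='both' else pts[nm]
    par=np.array([.607,.049])
    for _ in range(6):
        r,v,s=local(P,*par,yaw0); rho=np.hypot(r,v)
        body=(s>4e-3)&(s<.042)&(abs(rho-.06)<.006); rim=(s>.058)&(s<.074)&(abs(rho-.0475)<.008)
        g=lambda x:(lambda a,b,c:np.hypot(a,b))(*local(P,*x,yaw0))
        par=least_squares(lambda x:np.r_[(g(x)-.06)[body],(g(x)-.0475)[rim]],par,loss='soft_l1',f_scale=.002).x
    r,v,s=local(P,*par,yaw0);rho=np.hypot(r,v)
    print(nm,par.round(4),body.sum(),rim.sum(),np.percentile(s[rim],[50,95]).round(4),np.percentile(rho[rim],[5,50,95]).round(4))
# plate from side+top grey low points: project crop colours
p,d,K,T=load('top'); W=cloud(d,K,T)+[0,0,.0015]
r,v,s=local(W.reshape(-1,3),*par,yaw0); r,v,s=[a.reshape(d.shape) for a in (r,v,s)]
hsv=cv2.cvtColor(p,cv2.COLOR_RGB2HSV); pl=(hsv[...,1]<70)&(W[...,2]<.09)&(np.hypot(W[...,0]-par[0],W[...,1]-par[1])<.1)
c=max(cv2.findContours(pl.astype(np.uint8),0,2)[0],key=cv2.contourArea)
print('outline',cv2.minAreaRect(np.array([ray(a,b,K,T,.006)[:2]*1000 for a,b in cv2.convexHull(c)[:,0]],np.float32)))
m=(s>.008)&(s<.03)&(np.hypot(r,v)<.057)
n,l,st,ce=cv2.connectedComponentsWithStats(m.astype(np.uint8),connectivity=4)
for i in range(1,n):
    if st[i,4]>4: print('blob',st[i],'r,v',(1000*r[l==i].mean()).round(1),(1000*v[l==i].mean()).round(1))
g=cv2.resize(cv2.cvtColor(p,cv2.COLOR_RGB2GRAY)[130:205,195:270],None,fx=8,fy=8,interpolation=cv2.INTER_CUBIC)
ci=cv2.HoughCircles(g,cv2.HOUGH_GRADIENT,1,18,param1=60,param2=12,minRadius=20,maxRadius=32)
if ci is not None:
  for a,b,rr in ci[0][:14]:
    w=ray(a/8+195,b/8+130,K,T,.0185); L=np.array(local(w,*par,yaw0))*1000
    if np.hypot(*L[:2])<52: print('c',(a/8+195).round(1),(b/8+130).round(1),rr,L.round(0))
E
```

```text
top [0.6002 0.0507] 30 327 [0.0645 0.0683] [0.044  0.0466 0.0501]
side [0.6029 0.0531] 656 314 [0.0633 0.0663] [0.0439 0.0465 0.0499]
both [0.602  0.0524] 679 640 [0.0639 0.0678] [0.043  0.0467 0.051 ]
outline ((600.7656860351562, 55.56697082519531), (129.97262573242188, 134.57394409179688), 69.97154998779297)
blob [213 177  28  13 124] r,v -38.8 2.5
```

```bash
cat >> jar.py <<'E'
JX,JY,JYAW=.6016,.0519,-20.
def pose():
    s=sensors.sense(); return np.array(s['ee_pos']),R.from_euler('xyz',s['ee_rot'],degrees=True)
def inc(tp,tR,p0=None,R0=None):
    if p0 is None: p0,R0=pose()
    return (R0.inv().apply(tp-p0)/.3).round(4), ((R0.inv()*tR).as_rotvec(degrees=True)/360).round(4)
GZ=.122; GX=.006
def scoopR(yaw,lean): # lean of handle towards lip, deg
    return R.from_euler('z',yaw,degrees=True)*R.from_euler('y',-lean,degrees=True)
def tcp(heel,yaw,lean):
    S=scoopR(yaw,lean); return np.array(heel)+S.apply([GX,0,GZ]), S*R.from_matrix(np.diag([-1.,1,-1]))
def heel_from_lip(lip,yaw,lean): return np.array(lip)-scoopR(yaw,lean).apply([-.052,0,.019])
def jarpt(r,v,s):
    y=np.radians(JYAW);u=np.array([np.cos(y),np.sin(y),0]);w=np.array([-np.sin(y),np.cos(y),0])
    ax=-np.sin(t)*u+np.array([0,0,np.cos(t)]); ex=np.cos(t)*u+np.array([0,0,np.sin(t)])
    return np.array([JX,JY,.019])-.001*u+r*ex+v*w+s*ax
def cur_heel():
    p,Rt=pose(); S=Rt*R.from_matrix(np.diag([-1.,1,-1])); h=p-S.apply([GX,0,GZ]); z=S.apply([0,0,1]);x=S.apply([1,0,0])
    return h,S,np.degrees(np.arctan2(x[1],x[0])),np.degrees(np.arcsin(z[2])) 
E
python3 - <<'E'
from jar import *
down=R.from_euler('xyz',[180,0,-150],degrees=True)
print(inc(np.array([.5218,.2865,.25]),down))
p,d,K,T=load('top')
for a,b in [(85,197),(103,215),(122,203),(125,227),(150,233),(172,230)]:
    w=ray(195+a/4,130+b/4,K,T,.019); print((np.array(local(w,JX,JY,np.radians(JYAW)))*1000).round(0))
E
```

```text
(array([-1.24  , -0.3655, -0.0648]), array([-0.0003, -0.0002, -0.146 ]))
[-36.  26.   6.]
[-43.  12.   8.]
[-32.   4.   6.]
[-45.  -3.   8.]
[-43. -19.   8.]
[-37. -31.   6.]
```

Request:
send_rows --increments '[[[-0.62,-0.1828,-0.0648],[0,0,-0.073]],[[-0.62,-0.1828,-0.0648],[0,0,-0.073]],[[-0.62,-0.1828,-0.0648],[0,0,-0.073]],[[-0.62,-0.1828,-0.0648],[0,0,-0.073]]]' --claw 60

```text
time: 0.5
ee_pos: [0.3667, 0.4121, 0.2498]
ee_rot: [-180.0, -0.0, -176.0]
force: [0.9, 1.0, 0.7]
finger_gap: 0.0601
grip_force: 0.0
```

```bash
python3 - <<'E'
from jar import *
down=R.from_euler('xyz',[180,0,-150],degrees=True)
print(sensors.sense()['time'],pose()[0],inc(np.array([.5218,.2865,.25]),down))
E
```

```text
0.5 [0.36670287 0.41211128 0.24975878] (array([-0.4867, -0.4536, -0.001 ]), array([-0.    , -0.0001, -0.0723]))
```

Request:
send_rows --increments '[[[-0.4867,-0.4536,0],[0,0,-0.0723]],[[-0.4867,-0.4536,0],[0,0,-0.0723]],[[-0.4867,-0.4536,0],[0,0,-0.0723]],[[-0.4867,-0.4536,0],[0,0,-0.0723]],[[-0.4867,-0.4536,0],[0,0,-0.0723]],[[-0.4867,-0.4536,0],[0,0,-0.0723]],[[-0.4867,-0.4536,0],[0,0,-0.0723]]]'

```text
time: 1.2
ee_pos: [0.5197, 0.2874, 0.2497]
ee_rot: [179.9, -0.1, -150.2]
force: [-0.5, -0.1, -0.7]
finger_gap: 0.0596
grip_force: 0.0
```

```bash
python3 - <<'E'
from jar import *
down=R.from_euler('xyz',[180,0,-150],degrees=True)
print(inc(np.array([.5218,.2865,.132]),down),sensors.sense()['joints'].round(1))
p,d=cams.read_camera('wrist'); i=cams.camera_info('wrist'); K,T=i['mtx'],i['cam_to_world']; W=cloud(d,K,T)
for lo,hi in((.105,.118),(.165,.2)):
    m=((W[...,2]>lo)&(W[...,2]<hi)&(np.hypot(W[...,0]-.5218,W[...,1]-.2865)<.07)).astype(np.uint8)
    Q=W[m>0]; print(lo,len(Q),cv2.minAreaRect((Q[:,:2]*1000).astype(np.float32)),np.median(Q[:,2]) if len(Q) else 0)
cv2.imwrite('pics/w1.png',p[:,:,::-1])
E
```

```text
(array([-0.0049, -0.0064,  0.3923]), array([ 0.0002, -0.0002, -0.0007])) [22.8 23.8 10.6 76.9  0.  -7. ]
0.105 2712 ((533.2755126953125, 295.513671875), (90.49978637695312, 66.0859603881836), 30.02572250366211) 0.11433359936786153
0.165 552 ((523.0669555664062, 287.8233642578125), (18.047954559326172, 17.954830169677734), 30.63292121887207) 0.1839644704669857
```

View pics/w1.png

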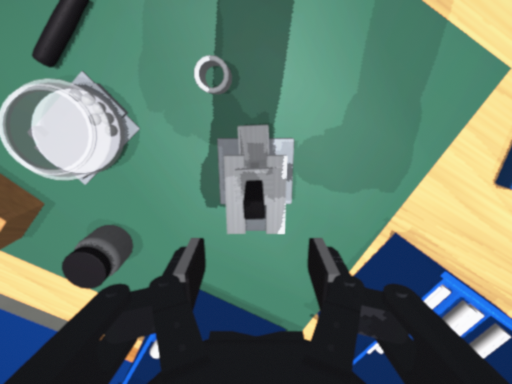

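The wrist view shows the scoop's grip upright at (253,200) in the slot, its lip towards (255,140), and the fingers lined up either side at (190,270) and (325,270). I'll descend onto the grip.

```bash
python3 - <<'E'
from jar import *
down=R.from_euler('xyz',[180,0,-150],degrees=True)
print(inc(np.array([.5228,.2875,.132]),down))
E
```

```text
(array([-0.0095, -0.007 ,  0.393 ]), array([ 0.0001, -0.0001, -0.0005]))
```

Request:
send_rows --increments '[[[-0.0095,-0.007,0.1],[0,0,-0.0005]],[[-0.0095,-0.007,0.2],[0,0,-0.0005]],[[-0.0095,-0.007,0.3],[0,0,-0.0005]],[[-0.0095,-0.007,0.393],[0,0,-0.0005]],[[-0.0095,-0.007,0.393],[0,0,-0.0005]],[[-0.0095,-0.007,0.393],[0,0,-0.0005]],[[-0.0095,-0.007,0.393],[0,0,-0.0005]]]'

```text
time: 1.95
ee_pos: [0.5249, 0.2877, 0.1343]
ee_rot: [-180.0, 0.2, -150.0]
force: [0.9, -0.2, 0.7]
finger_gap: 0.0598
grip_force: 0.0
```

Request:
send_rows --increments '[[[0,0,0],[0,0,0]],[[0,0,0],[0,0,0]],[[0,0,0],[0,0,0]],[[0,0,0],[0,0,0]],[[0,0,0],[0,0,0]],[[0,0,0],[0,0,0]],[[0,0,0],[0,0,0]],[[0,0,0],[0,0,0]]]' --claw 0

```text
time: 2.75
ee_pos: [0.5249, 0.2869, 0.1332]
ee_rot: [-180.0, 0.1, -150.1]
force: [-1.0, 0.2, 5.1]
finger_gap: 0.0172
grip_force: 59.2
```

Request:
send_rows --increments '[[[0,0,-0.03],[0,0,0]],[[0,0,-0.08],[0,0,0]],[[0,0,-0.14],[0,0,0]],[[0,0,-0.2],[0,0,0]],[[0,0,-0.2],[0,0,0]],[[0.05,0,-0.2],[0,0,0]],[[0.12,0,-0.2],[0,0,0]],[[0.2,0,-0.2],[0,0,0]],[[0.3,0,-0.2],[0,0,0]],[[0.37,0,-0.2],[0,0,0]],[[0.4,0,-0.22],[0,0,0]],[[0.4,0,-0.3],[0,0,0]],[[0.4,0,-0.4],[0,0,0]],[[0.4,0,-0.5],[0,0,0]],[[0.4,0,-0.5],[0,0,0]],[[0.4,0,-0.5],[0,0,0]]]'

```text
time: 4.35
ee_pos: [0.4211, 0.227, 0.2825]
ee_rot: [-180.0, 0.1, -150.1]
force: [-0.4, -0.1, -1.9]
finger_gap: 0.0173
grip_force: 58.8
```

```bash
sed -i 's/GZ=.122; GX=.006/GZ=.1228; GX=.007/' jar.py; python3 - <<'E'
from jar import *
print(jarpt(.02,.003,.12))
print(inc(*tcp(jarpt(.02,.003,.12),-20,10)))
E
```

```text
[0.60061359 0.05545156 0.14064989]
(array([-0.2022, -0.7573,  0.0661]), array([ 0.0122, -0.0257,  0.1383]))
```

Request:
send_rows --increments '[[[-0.02,-0.0757,0.0066],[0.0012,-0.0026,0.0138]],[[-0.04,-0.1515,0.0132],[0.0024,-0.0052,0.0277]],[[-0.06,-0.2272,0.0198],[0.0037,-0.0078,0.0415]],[[-0.081,-0.3029,0.0264],[0.0049,-0.0104,0.0553]],[[-0.101,-0.3786,0.033],[0.0061,-0.013,0.0691]],[[-0.121,-0.4544,0.04],[0.0073,-0.0156,0.083]],[[-0.1415,-0.53,0.0463],[0.0085,-0.018,0.0968]],[[-0.162,-0.606,0.053],[0.0098,-0.0206,0.1106]],[[-0.182,-0.6816,0.0595],[0.011,-0.0231,0.1245]],[[-0.2022,-0.7573,0.0661],[0.0122,-0.0257,0.1383]],[[-0.2022,-0.7573,0.0661],[0.0122,-0.0257,0.1383]],[[-0.2022,-0.7573,0.0661],[0.0122,-0.0257,0.1383]],[[-0.2022,-0.7573,0.0661],[0.0122,-0.0257,0.1383]]]'

```text
time: 5.65
ee_pos: [0.5851, 0.0606, 0.2614]
ee_rot: [-179.9, 9.8, 160.1]
force: [-0.1, 0.2, -1.5]
finger_gap: 0.0173
grip_force: 58.8
```

```bash
python3 - <<'E'
from jar import *
h,S,y,z=cur_heel(); print(h,y,z,sensors.sense()['joints'].round(1)); print('jar local',np.array(local(h,JX,JY,np.radians(JYAW))).round(4))
p,d=cams.read_camera('wrist'); i=cams.camera_info('wrist'); K,T=i['mtx'],i['cam_to_world']; W=cloud(d,K,T)
P=W.reshape(-1,3); P=P[~np.isnan(P[:,0])]; yaw0=np.radians(JYAW)
par=np.array([JX,JY])
for _ in range(6):
    r,v,s=local(P,*par,yaw0); rho=np.hypot(r,v)
    body=(s>4e-3)&(s<.042)&(abs(rho-.06)<.005); rim=(s>.058)&(s<.07)&(abs(rho-.0475)<.006)
    g=lambda x:(lambda a,b,c:np.hypot(a,b))(*local(P,*x,yaw0))
    par=least_squares(lambda x:np.r_[(g(x)-.06)[body],(g(x)-.0475)[rim]],par,loss='soft_l1',f_scale=.002).x
r,v,s=local(P,*par,yaw0);rho=np.hypot(r,v)
print(par.round(4),body.sum(),rim.sum(),np.percentile(s[rim],[50,95]).round(4))
pi=p.copy(); L=[jarpt(.05*np.cos(a),.05*np.sin(a),.066) for a in np.linspace(0,6.28,40)]
for a,b in proj(L,K,T): cv2.circle(pi,(int(round(a)),int(round(b))),0,(255,0,0),-1)
p2,_=cams.read_camera('side'); i=cams.camera_info('side')
lip=h+S.apply([-.052,0,.019])
for q,c in ((h,(255,0,0)),(lip,(0,255,0))):
    a=proj(q,i['mtx'],i['cam_to_world'])[0]; cv2.circle(p2,tuple(int(round(x)) for x in a),1,c,-1)
out=np.zeros((384,800,3),np.uint8); out[:,:440]=pi[:,40:480]; out[:,440:]=cv2.resize(p2[150:278,160:280],(360,384),interpolation=cv2.INTER_CUBIC)
cv2.imwrite('pics/j1.png',out[:,:,::-1])
E
```

```text
[0.59813491 0.05563091 0.13915465] -19.90214494996494 80.2124845067652 [ 1.7 14.8 -1.4 64.7 -3.7 21.3]
jar local [0.0174 0.0023 0.1189]
[0.604 0.053] 53 1103 [0.0645 0.0664]
```

View pics/j1.png

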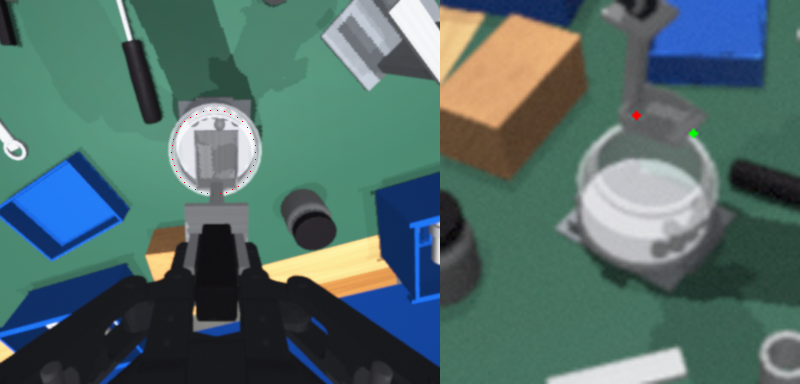

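The left half shows the scoop above the jar, with the fitted rim dots matching the rim around (215,150). The right half shows the heel dot (637,115) and lip dot (693,133) lying on the pan above the mouth. I'll enter the jar now.

```bash
sed -i 's/^JX,JY.*/JX,JY,JYAW=.6033,.0529,-20./' jar.py; cat >> jar.py <<'E'
def jpath(wps):
    p0,R0=pose()
    for (r,v,s,lean) in wps:
        a,b=inc(*tcp(jarpt(r,v,s),JYAW,lean),p0,R0); print([a.tolist(),b.tolist()],end=', ')
    print()
def jnow():
    h,S,y,z=cur_heel(); print('heel rvs mm',(np.array(local(h,JX,JY,np.radians(JYAW)))*1000).round(1),'yaw',round(y,1),'tilt',round(90-z,1),'F',sensors.sense()['force'].round(1))
    lip=h+S.apply([-.052,0,.019]); print('lip rvs',(np.array(local(lip,JX,JY,np.radians(JYAW)))*1000).round(1),'z',lip[2].round(4))
E
python3 - <<'E'
from jar import *
jnow()
jpath([(.02,.003,s,10) for s in (.11,.09,.07,.05,.035,.03)]+[(.024,.003,.028,14),(.029,.003,.024,19),(.034,.003,.019,24),(.04,.003,.014,30)])
E
```

```text
heel rvs mm [ 16.7   1.1 119.8] yaw -19.9 tilt 9.9 F [ 0.7  0.6 -1.6]
lip rvs [-35.2   1.  138.9] z 0.1497
[[-0.01, 0.0059, 0.0324], [-0.0002, -0.0004, 0.0003]], [[-0.0101, 0.006, 0.0991], [-0.0002, -0.0004, 0.0003]], [[-0.0103, 0.0061, 0.1658], [-0.0002, -0.0004, 0.0003]], [[-0.0105, 0.0061, 0.2324], [-0.0002, -0.0004, 0.0003]], [[-0.0106, 0.0062, 0.2824], [-0.0002, -0.0004, 0.0003]], [[-0.0106, 0.0062, 0.2991], [-0.0002, -0.0004, 0.0003]], [[0.0046, 0.0062, 0.3052], [-0.0002, -0.0115, 0.0003]], [[0.0237, 0.0063, 0.3206], [-0.0002, -0.0254, 0.0003]], [[0.0423, 0.0063, 0.3424], [-0.0001, -0.0393, 0.0003]], [[0.064, 0.0064, 0.3693], [-0.0001, -0.0559, 0.0003]],
```

Request:
send_rows --increments '[[[-0.01,0.006,0.0324],[0,0,0]],[[-0.01,0.006,0.066],[0,0,0]],[[-0.01,0.006,0.0991],[0,0,0]],[[-0.01,0.006,0.1325],[0,0,0]],[[-0.01,0.006,0.1658],[0,0,0]],[[-0.01,0.006,0.2],[0,0,0]],[[-0.01,0.006,0.2324],[0,0,0]],[[-0.01,0.006,0.26],[0,0,0]],[[-0.01,0.006,0.2824],[0,0,0]],[[-0.01,0.006,0.2991],[0,0,0]],[[-0.01,0.006,0.2991],[0,0,0]],[[-0.01,0.006,0.2991],[0,0,0]]]'

```text
time: 6.95
ee_pos: [0.6041, 0.0553, 0.1747]
ee_rot: [-179.9, 9.9, 160.0]
force: [-0.6, 0.2, -1.2]
finger_gap: 0.0174
grip_force: 58.9
```

```bash
python3 - <<'E'
from jar import *
jnow()
jpath([(.024,.003,.028,14),(.029,.003,.024,19),(.034,.003,.019,24),(.04,.003,.014,30)])
E
```

```text
heel rvs mm [20.8  2.4 30.3] yaw -20.0 tilt 9.9 F [-0.6  0.2 -1.2]
lip rvs [-31.2   2.4  49.4] z 0.0622
[[0.0184, 0.0015, 0.0071], [-0.0002, -0.0113, 0.0]], [[0.0375, 0.0015, 0.0225], [-0.0002, -0.0252, 0.0]], [[0.0562, 0.0015, 0.0443], [-0.0002, -0.0391, 0.0001]], [[0.0778, 0.0015, 0.0712], [-0.0002, -0.0557, 0.0001]],
```

Request:
send_rows --increments '[[[0.0092,0.001,0.0035],[0,-0.0057,0]],[[0.0184,0.0015,0.0071],[0,-0.0113,0]],[[0.028,0.0015,0.0148],[0,-0.0183,0]],[[0.0375,0.0015,0.0225],[0,-0.0252,0]],[[0.047,0.0015,0.0334],[0,-0.0322,0]],[[0.0562,0.0015,0.0443],[0,-0.0391,0]],[[0.067,0.0015,0.058],[0,-0.0474,0]],[[0.0778,0.0015,0.0712],[0,-0.0557,0]],[[0.0778,0.0015,0.0712],[0,-0.0557,0]],[[0.0778,0.0015,0.0712],[0,-0.0557,0]]]'

```text
time: 7.95
ee_pos: [0.5858, 0.0625, 0.1497]
ee_rot: [-179.9, 29.9, 160.1]
force: [0.7, 0.5, -0.9]
finger_gap: 0.0173
grip_force: 58.9
```

```bash
python3 - <<'E'
from jar import *
jnow()
jpath([(.04,.003,.008,30),(.04,.003,.004,30),(.04,.003,.001,30)])
E
```

```text
heel rvs mm [39.5  2.9 14.2] yaw -19.9 tilt 29.9 F [ 0.7  0.5 -0.9]
lip rvs [-15.9   2.9  14.3] z 0.0304
[[0.006, -0.0, 0.0199], [-0.0001, -0.0002, 0.0002]], [[0.0106, -0.0, 0.0324], [-0.0001, -0.0002, 0.0002]], [[0.014, -0.0, 0.0418], [-0.0001, -0.0002, 0.0002]],
```

Request:
send_rows --increments '[[[0.003,0,0.01],[0,0,0]],[[0.006,0,0.02],[0,0,0]],[[0.0106,0,0.0324],[0,0,0]],[[0.0125,0,0.037],[0,0,0]],[[0.0135,0,0.04],[0,0,0]],[[0.0135,0,0.04],[0,0,0]]]'

```text
time: 8.55
ee_pos: [0.5883, 0.0614, 0.1369]
ee_rot: [-179.9, 30.0, 160.0]
force: [-1.2, 0.6, -1.1]
finger_gap: 0.0173
grip_force: 59.1
```

```bash
python3 - <<'E'
from jar import *
jnow()
jpath([(.04,.003,.0,30),(.04,.003,-.001,30)])
E
```

```text
heel rvs mm [40.1  2.7  1. ] yaw -20.0 tilt 30.0 F [-1.2  0.6 -1.1]
lip rvs [-15.3   2.7   1.1] z 0.0175
[[0.0017, 0.0005, 0.0031], [-0.0002, -0.0001, 0.0001]], [[0.0029, 0.0005, 0.0062], [-0.0002, -0.0001, 0.0001]],
```

Request:
send_rows --increments '[[[0.0017,0,0.0031],[0,0,0]],[[0.0017,0,0.0031],[0,0,0]]]'

```text
time: 8.75
ee_pos: [0.5887, 0.0615, 0.1366]
ee_rot: [-179.9, 30.0, 160.0]
force: [-0.5, 0.2, 1.3]
finger_gap: 0.0172
grip_force: 59.1
```

Request:
send_rows --increments '[[[0.0012,0,0.0031],[0,0,0]],[[0.0012,0,0.0031],[0,0,0]]]'

```text
time: 8.95
ee_pos: [0.589, 0.0614, 0.1366]
ee_rot: [-179.9, 30.1, 160.0]
force: [-7.2, 0.4, 9.8]
finger_gap: 0.0174
grip_force: 60.9
```

```bash
python3 - <<'E'
from jar import *
jnow()
jpath([(.036,.003,.0008,30),(.030,.003,.0005,30),(.024,.003,.0003,30),(.018,.003,.0003,30),(.012,.003,.0003,30),(.008,.003,.0003,30)])
E
```

```text
heel rvs mm [40.9  3.   0.8] yaw -20.0 tilt 30.1 F [-7.2  0.4  9.8]
lip rvs [-14.4   3.    0.7] z 0.0172
[[0.0146, -0.0003, -0.0057], [-0.0001, 0.0003, 0.0001]], [[0.0338, -0.0003, -0.0116], [-0.0001, 0.0003, 0.0001]], [[0.0528, -0.0003, -0.0179], [-0.0001, 0.0003, 0.0001]], [[0.0716, -0.0003, -0.0248], [-0.0001, 0.0003, 0.0001]], [[0.0903, -0.0003, -0.0316], [-0.0001, 0.0003, 0.0001]], [[0.1029, -0.0003, -0.0362], [-0.0001, 0.0003, 0.0001]],
```

Request:
send_rows --increments '[[[0.007,0,-0.0045],[0,0,0]],[[0.0146,0,-0.0062],[0,0,0]],[[0.0242,0,-0.0095],[0,0,0]],[[0.0338,0,-0.0125],[0,0,0]],[[0.0433,0,-0.0156],[0,0,0]],[[0.0528,0,-0.0188],[0,0,0]],[[0.0528,0,-0.0188],[0,0,0]]]'

```text
time: 9.65
ee_pos: [0.5747, 0.0671, 0.1338]
ee_rot: [180.0, 30.2, 160.0]
force: [0.1, -1.0, 6.2]
finger_gap: 0.0174
grip_force: 59.6
```

```bash
python3 - <<'E'
from jar import *
jnow()
jpath([(.020,.003,.0003,30),(.016,.003,.0003,30),(.012,.003,.0003,30),(.008,.003,.0003,30),(.006,.003,.0003,30)])
E
```

```text
heel rvs mm [25.5  3.5  0.7] yaw -20.0 tilt 30.2 F [ 0.1 -1.   6.2]
lip rvs [-29.8   3.5   0.6] z 0.0144
[[0.0162, -0.0018, -0.0049], [-0.0, 0.0006, -0.0001]], [[0.0287, -0.0018, -0.0095], [-0.0, 0.0006, -0.0001]], [[0.0412, -0.0018, -0.0141], [-0.0, 0.0006, -0.0001]], [[0.0537, -0.0018, -0.0187], [-0.0, 0.0006, -0.0001]], [[0.06, -0.0018, -0.021], [-0.0, 0.0006, -0.0001]],
```

Request:
send_rows --increments '[[[0.008,-0.001,-0.003],[0,0,0]],[[0.0162,-0.0018,-0.0055],[0,0,0]],[[0.0225,-0.0018,-0.0078],[0,0,0]],[[0.0287,-0.0018,-0.01],[0,0,0]],[[0.035,-0.0018,-0.0123],[0,0,0]],[[0.0412,-0.0018,-0.0145],[0,0,0]],[[0.0475,-0.0018,-0.0168],[0,0,0]],[[0.0475,-0.0018,-0.0168],[0,0,0]]]'

```text
time: 10.45
ee_pos: [0.5609, 0.0715, 0.1314]
ee_rot: [-180.0, 30.3, 160.0]
force: [2.2, -1.8, 7.1]
finger_gap: 0.0171
grip_force: 59.8
```

```bash
python3 - <<'E'
from jar import *
jnow()
jpath([(.008,.003,.0003,30),(.006,.003,.0003,30)])
p,_=cams.read_camera('top'); p2,_=cams.read_camera('side');p3,_=cams.read_camera('wrist')
f=lambda c,w,h:cv2.resize(c,(w,h),interpolation=cv2.INTER_CUBIC)
out=np.hstack([f(p3[100:220,180:300],400,400),f(p2[185:255,195:265],400,400)])
cv2.imwrite('pics/s1.png',out[:,:,::-1])
E
```

```text
heel rvs mm [11.   3.   0.9] yaw -20.0 tilt 30.3 F [ 2.2 -1.8  7.1]
lip rvs [-44.4   3.    0.7] z 0.012
[[0.008, -0.0, -0.0015], [-0.0, 0.0007, -0.0001]], [[0.0143, -0.0, -0.0038], [-0.0, 0.0007, -0.0001]],
```

View pics/s1.png

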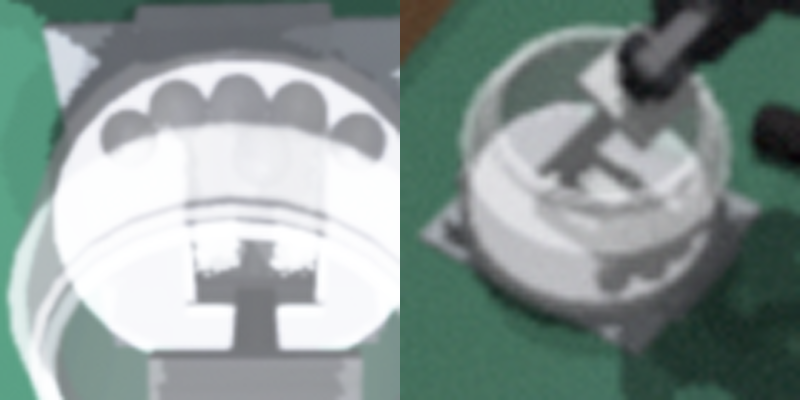

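The wrist view shows one ball already in the pan at (260,155) and five along the wall at x = 128, 178, 238, 300 and 358. The pan spans x = 190–325. I'll swing the scoop about the jar axis so it sits centred on the 238 and 300 balls, then push in.

```bash
cat >> jar.py <<'E'
def AX():
    y=np.radians(JYAW); return np.array([-np.sin(t)*np.cos(y),-np.sin(t)*np.sin(y),np.cos(t)])
def ppose(r,v,s,lean,psi):
    Q=R.from_rotvec(AX()*psi,degrees=True); F=jarpt(0,0,0); p,Rt=tcp(jarpt(r,v,s),JYAW,lean)
    return F+Q.apply(p-F),Q*Rt
def ppath(wps):
    p0,R0=pose()
    for w in wps:
        a,b=inc(*ppose(*w),p0,R0); print([a.tolist(),b.tolist()],end=', ')
    print()
E
python3 - <<'E'
from jar import *
ppath([(.017,.0,.0009,30,-3),(.017,.0,.0009,30,-6.5),(.0135,0,.0006,30,-6.5),(.0105,0,.0005,30,-6.5),(.0085,0,.0004,30,-6.5),(.0065,0,.0004,30,-6.5)])
E
```

```text
[[-0.0208, -0.0068, 0.007], [0.0028, 0.0007, 0.0078]], [[-0.0211, -0.003, 0.0071], [0.0062, 0.0007, 0.0169]], [[-0.0099, -0.0017, 0.004], [0.0062, 0.0007, 0.0169]], [[-0.0004, -0.0006, 0.0009], [0.0062, 0.0007, 0.0169]], [[0.0059, 0.0002, -0.0011], [0.0062, 0.0007, 0.0169]], [[0.0121, 0.0009, -0.0034], [0.0062, 0.0007, 0.0169]],
```

Request:
send_rows --increments '[[[-0.011,-0.003,0.003],[0.001,0,0.003]],[[-0.0208,-0.0068,0.0055],[0.0028,0,0.0078]],[[-0.0211,-0.003,0.0056],[0.0062,0,0.0169]],[[-0.0211,-0.003,0.0056],[0.0062,0,0.0169]],[[-0.0155,-0.0025,0.0042],[0.0062,0,0.0169]],[[-0.0099,-0.0017,0.003],[0.0062,0,0.0169]],[[-0.005,-0.001,0.0015],[0.0062,0,0.0169]],[[-0.0004,-0.0006,0],[0.0062,0,0.0169]],[[0.0059,0,-0.002],[0.0062,0,0.0169]],[[0.0121,0.0009,-0.0042],[0.0062,0,0.0169]],[[0.0121,0.0009,-0.0042],[0.0062,0,0.0169]]]'

```text
time: 11.7
ee_pos: [0.5575, 0.0731, 0.1307]
ee_rot: [178.7, 30.2, 152.9]
force: [2.2, -0.2, 7.6]
finger_gap: 0.0174
grip_force: 59.9
```

```bash
python3 - <<'E'
from jar import *
jnow()
ppath([(.0045,0,.0004,30,-6.5),(.003,0,.0004,30,-6.5)])
p3,_=cams.read_camera('wrist')
cv2.imwrite('pics/s2.png',cv2.resize(p3[100:220,180:300],(480,480),interpolation=cv2.INTER_CUBIC)[:,:,::-1])
E
```

```text
heel rvs mm [ 6.9 -0.8  0.9] yaw -27.1 tilt 30.2 F [ 2.2 -0.2  7.6]
lip rvs [-48.1   5.5   0.7] z 0.0113
[[0.0063, -0.0001, -0.0012], [0.0, 0.0008, -0.0]], [[0.011, -0.0001, -0.0029], [0.0, 0.0008, -0.0]],
```

View pics/s2.png

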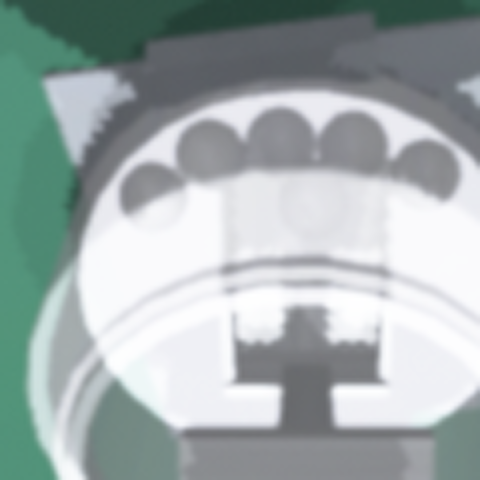

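The pan spans x = 225–388, with balls ahead at 282 and 353, so I need about 2.7 mm more to the right before the final push.

```bash
python3 - <<'E'
from jar import *
ppath([(.014,.0,.0006,30,-7.5),(.014,0,.0006,30,-9.5),(.0105,0,.0005,30,-9.5),(.0085,0,.0004,30,-9.5),(.0065,0,.0004,30,-9.5),(.005,0,.0004,30,-9.5),(.0035,0,.0004,30,-9.5)])
E
```

```text
[[-0.0235, 0.0012, 0.0091], [0.001, 0.0008, 0.0026]], [[-0.0236, 0.0037, 0.0091], [0.0029, 0.0008, 0.0078]], [[-0.0126, 0.0043, 0.0054], [0.0029, 0.0008, 0.0078]], [[-0.0062, 0.0046, 0.0034], [0.0029, 0.0008, 0.0078]], [[0.0001, 0.005, 0.0011], [0.0029, 0.0008, 0.0078]], [[0.0047, 0.0052, -0.0006], [0.0029, 0.0008, 0.0078]], [[0.0094, 0.0055, -0.0023], [0.0029, 0.0008, 0.0078]],
```

Request:
send_rows --increments '[[[-0.0235,0.0012,0.0076],[0.001,0,0.0026]],[[-0.0236,0.0037,0.0076],[0.0029,0,0.0078]],[[-0.0236,0.0037,0.0076],[0.0029,0,0.0078]],[[-0.018,0.004,0.0058],[0.0029,0,0.0078]],[[-0.0126,0.0043,0.004],[0.0029,0,0.0078]],[[-0.0062,0.0046,0.002],[0.0029,0,0.0078]],[[0,0.005,-0.0002],[0.0029,0,0.0078]],[[0.0047,0.0052,-0.002],[0.0029,0,0.0078]],[[0.0094,0.0055,-0.0037],[0.0029,0,0.0078]],[[0.0094,0.0055,-0.0037],[0.0029,0,0.0078]]]'

```text
time: 12.75
ee_pos: [0.5551, 0.0758, 0.1299]
ee_rot: [178.1, 30.1, 149.7]
force: [3.0, -0.8, 7.3]
finger_gap: 0.0175
grip_force: 59.7
```

```bash
python3 - <<'E'
from jar import *
jnow()
p3,_=cams.read_camera('wrist')
cv2.imwrite('pics/s3.png',cv2.resize(p3[100:220,180:300],(480,480),interpolation=cv2.INTER_CUBIC)[:,:,::-1])
E
```

```text
heel rvs mm [ 3.3 -0.9  0.6] yaw -30.3 tilt 30.1 F [ 3.  -0.8  7.3]
lip rvs [-51.3   8.2   0.4] z 0.0105
```

View pics/s3.png

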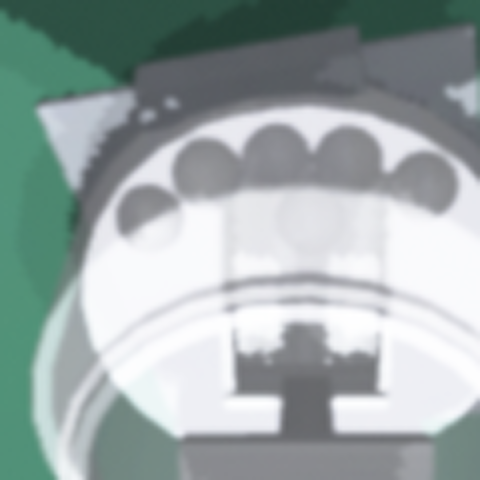

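Request:
send_rows --increments '[[[0.0035,0,-0.0012],[0,0,0]],[[0.0035,0,-0.0012],[0,0,0]]]'

```text
time: 13.0
ee_pos: [0.5543, 0.0763, 0.1297]
ee_rot: [178.1, 30.1, 149.7]
force: [2.0, -1.6, 6.9]
finger_gap: 0.0171
grip_force: 59.6
```

```bash
python3 - <<'E'
from jar import *
jnow()
ppath([(.0028,0,.0004,27,-9.5),(.0036,0,.0004,20,-9.5),(.0045,0,.001,10,-9.5),(.008,0,.003,0,-9.5),(.012,0,.006,-4,-9.5)])
E
```

```text
heel rvs mm [ 2.4 -0.8  0.6] yaw -30.3 tilt 30.1 F [ 2.  -1.6  6.9]
lip rvs [-52.2   8.3   0.4] z 0.0103
[[-0.0239, 0.0012, 0.0029], [-0.0001, 0.009, -0.0]], [[-0.0757, 0.0012, 0.0125], [-0.0001, 0.0285, -0.0]], [[-0.147, 0.0012, 0.0344], [-0.0001, 0.0562, -0.0]], [[-0.223, 0.0012, 0.0662], [-0.0001, 0.084, -0.0001]], [[-0.2623, 0.0012, 0.0781], [-0.0001, 0.0951, -0.0001]],
```

Request:
send_rows --increments '[[[0.0035,0,-0.0012],[0,0,0]],[[0.0035,0,-0.0012],[0,0,0]]]'

```text
time: 13.2
ee_pos: [0.5533, 0.0768, 0.1294]
ee_rot: [178.1, 30.1, 149.7]
force: [1.9, -0.2, 7.0]
finger_gap: 0.0174
grip_force: 59.7
```

Request:
send_rows --increments '[[[0.003,0,-0.001],[0,0,0]],[[0.003,0,-0.001],[0,0,0]]]'

```text
time: 13.4
ee_pos: [0.5525, 0.0773, 0.1292]
ee_rot: [178.1, 30.1, 149.7]
force: [2.4, -1.7, 6.3]
finger_gap: 0.0177
grip_force: 59.5
```

Request:
send_rows --increments '[[[0.003,0,-0.001],[0,0,0]],[[0.003,0,-0.001],[0,0,0]]]'

```text
time: 13.6
ee_pos: [0.5517, 0.0777, 0.129]
ee_rot: [178.1, 30.1, 149.7]
force: [1.5, -2.7, 5.9]
finger_gap: 0.0171
grip_force: 59.5
```

```bash
sed -i 's/^JX,JY.*/JX,JY,JYAW=.6005,.0539,-20./' jar.py; python3 - <<'E'
from jar import *
jnow()
ppath([(.0045,-.0013,.0006,27,-9.5),(.005,-.0013,.0006,20,-9.5),(.006,-.0013,.001,10,-9.5),(.010,-.0013,.003,0,-9.5),(.016,-.0013,.006,-5,-9.5)])
p3,_=cams.read_camera('wrist')
cv2.imwrite('pics/s4.png',cv2.resize(p3[100:220,180:300],(480,480),interpolation=cv2.INTER_CUBIC)[:,:,::-1])
E
```

```text
heel rvs mm [ 2.4 -0.4 -0.1] yaw -30.3 tilt 30.1 F [ 1.5 -2.7  5.9]
lip rvs [-52.2   8.8  -0.2] z 0.0097
[[-0.0305, -0.0048, 0.0023], [-0.0001, 0.009, -0.0]], [[-0.0813, -0.0048, 0.0116], [-0.0001, 0.0285, -0.0]], [[-0.1527, -0.0048, 0.0342], [-0.0001, 0.0562, -0.0001]], [[-0.2303, -0.0047, 0.0666], [-0.0001, 0.084, -0.0001]], [[-0.2815, -0.0047, 0.0852], [-0.0001, 0.0979, -0.0001]],
```

```bash
python3 - <<'E'
from jar import *
ppath([(.0026,0,.0002,27,-9.5),(.0028,0,.0003,24,-9.5),(.003,0,.0005,20,-9.5),(.0032,0,.0008,16,-9.5),(.0035,0,.001,12,-9.5),(.004,0,.0015,8,-9.5),(.005,0,.002,4,-9.5),(.006,0,.0025,0,-9.5),(.009,0,.003,-4,-9.5),(.012,0,.004,-6,-9.5)])
E
```

```text
[[-0.024, -0.0005, 0.0014], [-0.0001, 0.009, -0.0]], [[-0.046, -0.0005, 0.0043], [-0.0001, 0.0173, -0.0]], [[-0.0749, -0.0005, 0.0096], [-0.0001, 0.0285, -0.0]], [[-0.1035, -0.0005, 0.0165], [-0.0001, 0.0396, -0.0001]], [[-0.1316, -0.0005, 0.0258], [-0.0001, 0.0507, -0.0001]], [[-0.16, -0.0004, 0.0362], [-0.0001, 0.0618, -0.0001]], [[-0.1891, -0.0004, 0.049], [-0.0001, 0.0729, -0.0001]], [[-0.2172, -0.0004, 0.0636], [-0.0001, 0.084, -0.0001]], [[-0.2505, -0.0004, 0.0821], [-0.0001, 0.0951, -0.0001]], [[-0.2722, -0.0004, 0.0913], [-0.0001, 0.1007, -0.0001]],
```

Request:
send_rows --increments '[[[-0.012,0,0.0005],[0,0.0045,0]],[[-0.024,0,0.0014],[0,0.009,0]],[[-0.035,0,0.0028],[0,0.0132,0]],[[-0.046,0,0.0043],[0,0.0173,0]],[[-0.0605,0,0.007],[0,0.0229,0]],[[-0.0749,0,0.0096],[0,0.0285,0]],[[-0.089,0,0.013],[0,0.034,0]],[[-0.1035,0,0.0165],[0,0.0396,0]],[[-0.1035,0,0.0165],[0,0.0396,0]]]'

```text
time: 14.55
ee_pos: [0.5742, 0.0631, 0.137]
ee_rot: [178.5, 15.3, 150.2]
force: [0.1, 0.7, -2.4]
finger_gap: 0.0173
grip_force: 58.7
```

```bash
python3 - <<'E'
from jar import *
jnow()
ppath([(.0035,0,.001,12,-9.5),(.004,0,.0015,8,-9.5),(.005,0,.002,4,-9.5),(.006,0,.0025,0,-9.5)])
E
```

```text
heel rvs mm [-1.4 -1.5 -2. ] yaw -29.8 tilt 15.4 F [ 0.1  0.7 -2.4]
lip rvs [-54.2   7.4  11.9] z 0.0213
[[-0.0411, 0.0044, -0.0065], [-0.0005, 0.0097, 0.0001]], [[-0.0712, 0.0043, -0.0036], [-0.0005, 0.0208, 0.0001]], [[-0.1026, 0.0043, 0.0013], [-0.0005, 0.0319, 0.0]], [[-0.1334, 0.0044, 0.0082], [-0.0005, 0.043, 0.0]],
```

Request:
send_rows --increments '[[[-0.02,0.002,-0.0035],[0,0.005,0]],[[-0.0411,0.004,-0.0065],[0,0.0097,0]],[[-0.056,0.0044,-0.005],[0,0.0152,0]],[[-0.0712,0.0044,-0.0036],[0,0.0208,0]],[[-0.087,0.0044,-0.001],[0,0.0264,0]],[[-0.1026,0.0044,0.0013],[0,0.0319,0]],[[-0.118,0.0044,0.005],[0,0.0375,0]],[[-0.1334,0.0044,0.0082],[0,0.043,0]],[[-0.1334,0.0044,0.0082],[0,0.043,0]],[[-0.1334,0.0044,0.0082],[0,0.043,0]]]'

```text
time: 15.55
ee_pos: [0.6087, 0.0455, 0.1453]
ee_rot: [178.5, -0.0, 150.7]
force: [-0.8, 0.8, -1.6]
finger_gap: 0.0175
grip_force: 58.9
```

```bash
python3 - <<'E'
from jar import *
jnow(); print(sensors.sense()['force'],sensors.sense()['moment'])
ppath([(.012,0,.006,0,-9.5),(.02,0,.010,0,-9.5),(.021,0,.02,0,-9.5)])
p3,_=cams.read_camera('wrist');p2,_=cams.read_camera('side')
f=lambda c,w,h:cv2.resize(c,(w,h),interpolation=cv2.INTER_CUBIC)
cv2.imwrite('pics/s5.png',np.hstack([f(p3[100:240,170:310],420,420),f(p2[180:260,190:265],380,420)])[:,:,::-1])
E
```

```text
heel rvs mm [ 5.7 -0.9  2.6] yaw -29.3 tilt 1.5 F [-0.8  0.8 -1.6]
lip rvs [-41.6   7.1  30.2] z 0.0415
[-0.76875559  0.79471704 -1.5782362 ] [-0.02824529  0.01468386 -0.01544375]
[[-0.0193, -0.0016, -0.0147], [-0.0005, 0.0003, 0.0001]], [[-0.0433, -0.0016, -0.0324], [-0.0005, 0.0003, 0.0001]], [[-0.0409, -0.0017, -0.0658], [-0.0005, 0.0003, 0.0001]],
```

View pics/s5.png

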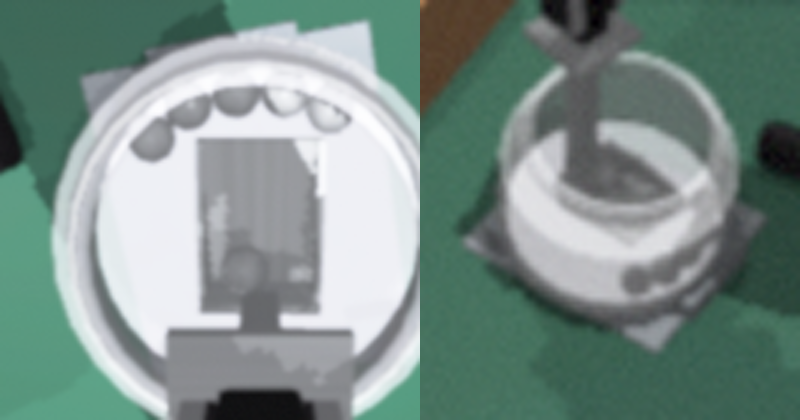

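Only one ball, at (243,265), is in the pan. Five are still along the wall, so the lip stopped short of them. I'll measure the lip, rim and balls in one wrist depth frame.

```bash
cat >> jar.py <<'E'
def wristfit():
    h,S,y,z=cur_heel()
    p,d=cams.read_camera('wrist'); i=cams.camera_info('wrist'); K,T=i['mtx'],i['cam_to_world']; W=cloud(d,K,T)
    P=W.reshape(-1,3); P=P[~np.isnan(P[:,0])]; yaw0=np.radians(JYAW); par=np.array([JX,JY])
    for _ in range(8):
        r,v,s=local(P,*par,yaw0); rho=np.hypot(r,v)
        rim=(s>.06)&(s<.07)&(abs(rho-.0475)<.007)
        g=lambda x:(lambda a,b,c:np.hypot(a,b))(*local(P,*x,yaw0))
        par=least_squares(lambda x:(g(x)-.0475)[rim],par,loss='soft_l1',f_scale=.002).x
    r,v,s=local(P,*par,yaw0); rho=np.hypot(r,v)
    print('rim fit',par.round(4),rim.sum(),np.percentile(s[rim],[50,95]).round(4),np.percentile(rho[rim],[3,97]).round(4))
    return h,S,p,d,K,T,W,par
E
python3 - <<'E'
from jar import *
h,S,p,d,K,T,W,par=wristfit()
np.savez('pics/wf1.npz',p=p,d=d,K=K,T=T,h=h,S=S.as_matrix())
L=S.inv().apply((W-h).reshape(-1,3)).reshape(W.shape)*1000
m=(abs(L[...,1])<18)&(L[...,2]>-6)&(L[...,2]<28)&(L[...,0]<5)&(L[...,0]>-75)
Q=L[m]
for a in range(-72,4,4):
    k=(Q[:,0]>=a)&(Q[:,0]<a+4)
    if k.sum(): print(a,k.sum(),np.percentile(Q[k,2],[10,50,90]).round(1))
m=(L[...,2]>104)&(L[...,2]<116)&(abs(L[...,0]-6)<35)&(abs(L[...,1])<35)
print('collar',cv2.minAreaRect(L[m][:,:2].astype(np.float32)),np.median(L[m][:,2]))
r,v,s=local(W.reshape(-1,3),*par,np.radians(JYAW))
k=(s>.006)&(s<.022)&(r<-.02)&(np.hypot(r,v)<.058)
print('ballish',k.sum(),np.percentile(np.hypot(r,v)[k],[5,50,95]).round(4))
f=(np.hypot(r,v)<.04)&(abs(s)<.006); print('floor s',np.median(s[f])*1000,f.sum())
E
```

```text
rim fit [0.6041 0.0523] 2337 [0.0646 0.0662] [0.0438 0.0502]
-68 3 [27.3 27.8 27.9]
-52 89 [-0.6  1.9  3.1]
-48 140 [-2.4  0.7  2.4]
-44 54 [-2.8 -0.7  0.6]
-40 40 [13.2 14.  14.5]
-36 161 [13.  14.1 15.1]
-32 161 [12.  13.  14.1]
-28 151 [11.1 12.1 13.3]
-24 148 [10.  10.9 12. ]
-20 151 [ 9.  10.1 11.2]
-16 152 [ 8.   9.  10.6]
-12 139 [7.3 8.2 9.7]
-8 130 [6.  7.  8.3]
-4 156 [ 5.1  6.2 12.8]
0 166 [ 4.5  6.3 18.1]
collar ((0.10643863677978516, 1.2202720642089844), (20.222911834716797, 40.066471099853516), 0.297886461019516) 108.94293562556521
ballish 829 [0.0227 0.0435 0.0481]
floor s -0.5389751291667546 2065
```

```bash
sed -i 's/^JX,JY.*/JX,JY,JYAW=.6037,.0526,-20./' jar.py; cat >> jar.py <<'E'
DEL=6.0   # scoop's lean in the hand, towards the lip
G=np.array([.0065,0,.1418]); FL=R.from_matrix(np.diag([-1.,1,-1]))
def tcp(heel,yaw,lean):
    Rt=scoopR(yaw,lean-DEL)*FL
    return np.array(heel)+scoopR(yaw,lean).apply(G)+Rt.apply([0,0,.019]), Rt
def cur_heel():
    p,Rt=pose(); S=Rt*FL*R.from_euler('y',-DEL,degrees=True)
    h=p-Rt.apply([0,0,.019])-S.apply(G); x,z=S.apply([1,0,0]),S.apply([0,0,1])
    return h,S,np.degrees(np.arctan2(x[1],x[0])),np.degrees(np.arcsin(z[2]))
E
cat > lipcheck.py <<'E'
from jar import *
def check(W,h,S,par):
    L=S.inv().apply((W-h).reshape(-1,3)).reshape(W.shape)*1000
    m=(abs(L[...,1])<16)&(L[...,0]<-6)&(L[...,0]>-62)&(abs(L[...,2]+.364*L[...,0]-2)<5); Q=L[m]
    if len(Q)>40: print('pan slope',np.degrees(np.arctan(-np.polyfit(Q[:,0],Q[:,2],1)[0])).round(1),'off',np.median(Q[:,2]+.364*Q[:,0]).round(1),'x min',np.percentile(Q[:,0],1).round(1))
    r,v,s=[a.reshape(W.shape[:2]) for a in local(W.reshape(-1,3),*par,np.radians(JYAW))]
    m=((s>.0125)&(s<.019)&(np.hypot(r,v)<.056)&~((abs(L[...,1])<20)&(L[...,0]>-50)&(L[...,0]<20)&(L[...,2]<25)&(L[...,2]>-3))).astype(np.uint8)
    n,l,st,_=cv2.connectedComponentsWithStats(m,connectivity=4)
    for i in range(1,n):
        if st[i,4]>5: print('ball r,v',(1000*np.median(r[l==i])).round(1),(1000*np.median(v[l==i])).round(1),st[i,4])
    m=(abs(L[...,1])<16)&(L[...,0]<0)&(L[...,0]>-52)&(L[...,2]+.364*L[...,0]>11)&(L[...,2]<40)
    n,l,st,_=cv2.connectedComponentsWithStats(m.astype(np.uint8),connectivity=4)
    for i in range(1,n):
        if st[i,4]>5: print('in pan: x,y,z',np.median(L[l==i],0).round(1),st[i,4])
E
python3 - <<'E'
from lipcheck import *
z=np.load('pics/wf1.npz'); W=cloud(z['d'],z['K'],z['T'])
jnow(); h,S,_,_=cur_heel(); check(W,h,S,(JX,JY))
ppath([(.026,0,.008,8,-9.5),(.034,0,.012,14,-9.5),(.036,0,.013,20,-9.5),(.038,0,.012,30,-5)])
E
```

```text
heel rvs mm [17.8 -3.   1.6] yaw -29.5 tilt 6.3 F [ 1.5 -0.4 -1.5]
lip rvs [-32.1   5.4  24. ] z 0.037
pan slope 19.7 off 1.2 x min -50.4
ball r,v -44.8 1.0 70
ball r,v -42.0 15.4 61
ball r,v -43.2 -14.1 61
ball r,v -34.3 28.8 64
ball r,v -35.6 -28.1 85
ball r,v 23.5 17.0 11
in pan: x,y,z [-7.7 -3.9 18.3] 173
[[-0.0096, -0.0011, -0.0245], [-0.0004, -0.005, 0.0002]], [[0.0088, -0.0011, -0.0357], [-0.0004, -0.0217, 0.0002]], [[0.0443, -0.001, -0.0292], [-0.0004, -0.0383, 0.0002]], [[0.1031, -0.0009, 0.0005], [-0.0008, -0.0661, -0.0124]],
```

```bash
python3 - <<'E'
from jar import *
ppath([(.022,0,.008,8,-9.5),(.026,0,.012,14,-9.5),(.031,0,.012,20,-9.5),(.036,0,.012,26,-9.5),(.039,0,.010,30,-9.5),(.039,0,.005,30,-9.5)])
E
```

```text
[[0.0035, -0.0011, -0.0222], [-0.0004, -0.005, 0.0002]], [[0.0351, -0.0011, -0.0312], [-0.0004, -0.0217, 0.0002]], [[0.0601, -0.001, -0.0231], [-0.0004, -0.0383, 0.0002]], [[0.0839, -0.001, -0.0108], [-0.0004, -0.055, 0.0002]], [[0.0987, -0.0009, 0.0065], [-0.0004, -0.0661, 0.0002]], [[0.0958, -0.0009, 0.0229], [-0.0004, -0.0661, 0.0002]],
```

Request:
send_rows --increments '[[[0.002,-0.001,-0.012],[0,-0.0025,0]],[[0.0035,-0.001,-0.0222],[0,-0.005,0]],[[0.019,-0.001,-0.0265],[0,-0.013,0]],[[0.0351,-0.001,-0.0312],[0,-0.0217,0]],[[0.0475,-0.001,-0.027],[0,-0.03,0]],[[0.0601,-0.001,-0.0231],[0,-0.0383,0]],[[0.072,-0.001,-0.017],[0,-0.0465,0]],[[0.0839,-0.001,-0.0108],[0,-0.055,0]],[[0.0913,-0.001,-0.002],[0,-0.0605,0]],[[0.0987,-0.001,0.0065],[0,-0.0661,0]],[[0.0972,-0.001,0.015],[0,-0.0661,0]],[[0.0958,-0.001,0.0229],[0,-0.0661,0]],[[0.0958,-0.001,0.0229],[0,-0.0661,0]],[[0.0958,-0.001,0.0229],[0,-0.0661,0]]]'

```text
time: 17.1
ee_pos: [0.5857, 0.0588, 0.1403]
ee_rot: [178.3, 23.9, 149.9]
force: [0.9, 0.1, -1.3]
finger_gap: 0.0174
grip_force: 58.8
```

```bash
python3 - <<'E'
from lipcheck import *
jnow()
h,S,p,d,K,T,W,par=wristfit(); check(W,h,S,(JX,JY))
ppath([(.039,0,.002,30,-9.5),(.039,0,.001,30,-9.5),(.039,0,.0,30,-9.5)])
E
```

```text
heel rvs mm [40.7 -6.8  5.6] yaw -30.3 tilt 30.0 F [ 0.9  0.1 -1.3]
lip rvs [-13.9   2.4   5.6] z 0.0221
rim fit [0.603  0.0528] 2629 [0.064  0.0656] [0.0438 0.05  ]
pan slope 19.8 off 1.1 x min -50.9
ball r,v 3.1 20.6 16
ball r,v 11.0 -54.7 19
ball r,v 30.0 46.7 12
ball r,v 20.9 -51.6 29
ball r,v 39.0 39.6 20
ball r,v 37.0 -41.5 74
ball r,v 44.4 33.1 15
ball r,v 48.1 27.9 9
ball r,v 52.0 19.3 28
ball r,v 46.3 -30.0 11
[[0.0097, -0.0008, 0.0099], [-0.0002, 0.0002, 0.0001]], [[0.0105, -0.0008, 0.0131], [-0.0002, 0.0002, 0.0001]], [[0.0113, -0.0008, 0.0163], [-0.0002, 0.0002, 0.0001]],
```

Request:
send_rows --increments '[[[0.005,0,0.005],[0,0,0]],[[0.0097,0,0.0099],[0,0,0]],[[0.0105,0,0.0131],[0,0,0]],[[0.0105,0,0.0131],[0,0,0]]]'

```text
time: 17.55
ee_pos: [0.5837, 0.0597, 0.1347]
ee_rot: [178.3, 23.9, 150.0]
force: [-0.1, 0.5, -1.4]
finger_gap: 0.0175
grip_force: 59.0
```

Request:
send_rows --increments '[[[0.0006,0,0.0025],[0,0,0]],[[0.0006,0,0.0025],[0,0,0]]]'

```text
time: 17.75
ee_pos: [0.5842, 0.0597, 0.1346]
ee_rot: [178.3, 23.9, 150.0]
force: [-0.8, 0.6, 0.6]
finger_gap: 0.017
grip_force: 59.2
```

```bash
python3 - <<'E'
from jar import *
jnow(); h=cur_heel()[0]; s=local(h,JX,JY,np.radians(JYAW))[2]; print(s)
ppath([(r,0,s+.0004,30,-9.5) for r in (.035,.030,.025,.020,.016,.012,.009,.006)])
E
```

```text
heel rvs mm [38.  -6.4  0.3] yaw -30.2 tilt 30.0 F [-0.8  0.6  0.6]
lip rvs [-16.6   2.7   0.3] z 0.0164
0.0002527174207723054
[[0.0105, -0.0004, -0.0042], [-0.0002, 0.0002, 0.0002]], [[0.0267, -0.0004, -0.0082], [-0.0002, 0.0002, 0.0002]], [[0.0429, -0.0004, -0.0123], [-0.0002, 0.0002, 0.0002]], [[0.059, -0.0004, -0.0163], [-0.0002, 0.0002, 0.0002]], [[0.072, -0.0003, -0.0196], [-0.0002, 0.0002, 0.0002]], [[0.0849, -0.0003, -0.0228], [-0.0002, 0.0002, 0.0002]], [[0.0946, -0.0003, -0.0253], [-0.0002, 0.0002, 0.0002]], [[0.1043, -0.0003, -0.0277], [-0.0002, 0.0002, 0.0002]],
```

Request:
send_rows --increments '[[[0.0105,0,-0.0036],[0,0,0]],[[0.0186,0,-0.006],[0,0,0]],[[0.0267,0,-0.0082],[0,0,0]],[[0.035,0,-0.0103],[0,0,0]],[[0.0429,0,-0.0123],[0,0,0]],[[0.051,0,-0.0143],[0,0,0]],[[0.059,0,-0.0163],[0,0,0]],[[0.0655,0,-0.018],[0,0,0]],[[0.072,0,-0.0196],[0,0,0]],[[0.0785,0,-0.0212],[0,0,0]],[[0.0849,0,-0.0228],[0,0,0]],[[0.0849,0,-0.0228],[0,0,0]]]'

```text
time: 18.95
ee_pos: [0.5625, 0.0731, 0.131]
ee_rot: [178.2, 24.0, 149.9]
force: [2.8, 0.3, -1.6]
finger_gap: 0.0173
grip_force: 58.8
```

```bash
python3 - <<'E'
from lipcheck import *
jnow(); h=cur_heel()[0]; s=local(h,JX,JY,np.radians(JYAW))[2]
h,S,p,d,K,T,W,par=wristfit(); check(W,h,S,(JX,JY))
ppath([(r,0,s,30,-9.5) for r in (.010,.008,.006,.0045)])
E
```

```text
heel rvs mm [12.9 -1.1  1.1] yaw -30.3 tilt 30.0 F [ 2.8  0.3 -1.6]
lip rvs [-41.7   8.    1. ] z 0.0128
rim fit [0.6029 0.0532] 2051 [0.0638 0.0655] [0.0438 0.0501]
pan slope 20.2 off 1.3 x min -20.5
ball r,v 3.2 21.7 40
ball r,v 27.0 -48.1 108
ball r,v 30.2 46.9 7
ball r,v 36.6 41.9 16
ball r,v 40.7 38.1 8
ball r,v 45.8 31.7 25
[[0.0075, -0.0039, -0.0025], [0.0002, 0.0002, 0.0001]], [[0.014, -0.0039, -0.0041], [0.0002, 0.0002, 0.0001]], [[0.0205, -0.0039, -0.0057], [0.0002, 0.0002, 0.0001]], [[0.0253, -0.0039, -0.0069], [0.0002, 0.0002, 0.0001]],
```

Request:
send_rows --increments '[[[0,-0.002,0.0024],[0,0,0]],[[0.004,-0.0039,0.001],[0,0,0]],[[0.0075,-0.0039,0.0],[0,0,0]],[[0.011,-0.0039,-0.0008],[0,0,0]],[[0.014,-0.0039,-0.0016],[0,0,0]],[[0.0175,-0.0039,-0.0024],[0,0,0]],[[0.0205,-0.0039,-0.0032],[0,0,0]],[[0.0205,-0.0039,-0.0032],[0,0,0]]]'

```text
time: 19.8
ee_pos: [0.5557, 0.0742, 0.1291]
ee_rot: [178.4, 24.0, 150.0]
force: [1.3, -1.6, 3.4]
finger_gap: 0.0173
grip_force: 59.8
```

```bash
python3 - <<'E'
from lipcheck import *
jnow(); h=cur_heel()[0]; s=local(h,JX,JY,np.radians(JYAW))[2]
h,S,p,d,K,T,W,par=wristfit()
L=S.inv().apply((W-h).reshape(-1,3)).reshape(W.shape)*1000
m=(abs(L[...,1])<24)&(L[...,0]>-75)&(L[...,0]<-10)&(L[...,2]<50)
# height above pan-plane map, by x (rows) and y (cols)
H=L[...,2]+.364*L[...,0]
for a in range(-72,-8,4):
    print(a,[ (int(np.nanmedian(H[m&(L[...,0]>=a)&(L[...,0]<a+4)&(L[...,1]>=b)&(L[...,1]<b+4)])) if (m&(L[...,0]>=a)&(L[...,0]<a+4)&(L[...,1]>=b)&(L[...,1]<b+4)).any() else None) for b in range(-24,24,4)])
cv2.imwrite('pics/s6.png',cv2.resize(p[100:220,180:300],(480,480),interpolation=cv2.INTER_CUBIC)[:,:,::-1])
ppath([(r,0,s,30,-9.5) for r in (.0045,.003)])
E
```

```text
heel rvs mm [ 5.9 -2.6  0.4] yaw -30.2 tilt 30.0 F [ 1.3 -1.6  3.4]
lip rvs [-48.7   6.5   0.3] z 0.0109
rim fit [0.6031 0.0528] 1997 [0.0638 0.0656] [0.0439 0.0501]
-72 [-7, -7, -6, -4, -3, -2, 0, 0, 1, 2, -6, -6]
-68 [0, 1, 1, 2, 3, 3, 3, 3, 2, 3, -7, -7]
-64 [3, 3, 3, 2, 3, 3, 3, 2, 2, 1, -7, -8]
-60 [2, 3, 5, 8, 11, 11, 14, 13, 10, 9, 6, 1]
-56 [11, 15, 17, 22, 23, 24, 24, 24, 23, 21, 19, 13]
-52 [23, 26, 28, 29, 30, None, None, None, 30, 29, 28, 25]
-48 [30, None, None, None, None, None, None, None, None, None, None, None]
-44 [None, None, None, None, None, None, None, None, None, None, None, None]
-40 [None, None, None, None, None, None, None, None, None, None, None, None]
-36 [None, None, None, None, None, None, None, None, None, None, None, None]
-32 [None, None, None, None, None, None, None, None, None, None, None, None]
-28 [None, None, None, None, None, None, None, None, None, None, None, None]
-24 [None, None, None, None, None, None, None, None, None, None, None, None]
-20 [None, None, None, None, None, None, None, None, None, None, None, None]
-16 [None, None, None, None, None, None, None, None, None, None, None, None]
-12 [None, 16, None, 1, 1, 1, 1, 1, 1, 1, 14, 16]
[[0.005, 0.0046, -0.0016], [-0.0004, 0.0003, 0.0001]], [[0.0099, 0.0046, -0.0028], [-0.0004, 0.0003, 0.0001]],
```

Request:
send_rows --increments '[[[0.003,0.002,-0.0012],[0,0,0]],[[0.006,0.003,-0.0021],[0,0,0]],[[0.009,0.003,-0.003],[0,0,0]],[[0.009,0.003,-0.003],[0,0,0]]]'

```text
time: 20.25
ee_pos: [0.5538, 0.0762, 0.1287]
ee_rot: [178.4, 24.0, 150.0]
force: [1.3, -3.9, 4.7]
finger_gap: 0.0172
grip_force: 59.9
```

```bash
python3 - <<'E'
from jar import *
jnow()
h,S,p,d,K,T,W,par=wristfit()
g=cv2.resize(cv2.cvtColor(p,cv2.COLOR_RGB2GRAY)[100:220,180:300],None,fx=4,fy=4,interpolation=cv2.INTER_CUBIC)
ci=cv2.HoughCircles(g,cv2.HOUGH_GRADIENT,1,40,param1=60,param2=13,minRadius=26,maxRadius=42)
print(ci[0].round(0)[:12] if ci is not None else None)
for n,q in (('lipL',[-.052,-.018,.021]),('lipR',[-.052,.018,.021]),('midL',[-.03,-.018,.012]),('midR',[-.03,.018,.012])): print(n,((proj(h+S.apply(q),K,T)[0]-[180,100])*4).round())
cv2.imwrite('pics/s7.png',g)
E
```

```text
heel rvs mm [ 3.4 -1.5  0.4] yaw -30.2 tilt 30.0 F [ 1.3 -3.9  4.7]
lip rvs [-51.3   7.7   0.4] z 0.0105
rim fit [0.603  0.0528] 1942 [0.0638 0.0656] [0.0438 0.05  ]
[[154. 266.  29.]
 [280. 214.  34.]
 [424. 236.  30.]
 [212. 236.  36.]
 [362. 350.  36.]
 [348. 216.  33.]
 [254. 350.  31.]
 [118. 240.  30.]]
lipL [222. 180.]
lipR [378. 180.]
midL [227. 270.]
midR [374. 270.]
```

```bash
python3 - <<'E'
from jar import *
ppath([(.0036,-.001,.0006,27,-9.5),(.0038,-.001,.0008,24,-9.5),(.0042,-.001,.001,20,-9.5),(.0048,-.001,.0013,16,-9.5),(.0055,0,.0015,12,-9.5),(.0065,0,.002,8,-9.5),(.008,0,.0025,4,-9.5),(.01,0,.003,0,-9.5)])
E
```

```text
[[-0.0227, -0.0014, -0.0015], [-0.0004, 0.0087, 0.0001]], [[-0.0449, -0.0014, -0.0017], [-0.0004, 0.017, 0.0001]], [[-0.0749, -0.0014, 0.0001], [-0.0004, 0.0281, 0.0001]], [[-0.1054, -0.0015, 0.0037], [-0.0004, 0.0392, 0.0001]], [[-0.1358, 0.0019, 0.0097], [-0.0004, 0.0503, 0.0001]], [[-0.1669, 0.0019, 0.0169], [-0.0004, 0.0614, 0.0001]], [[-0.199, 0.0019, 0.0264], [-0.0004, 0.0726, 0.0]], [[-0.232, 0.0019, 0.0381], [-0.0004, 0.0837, 0.0]],
```

Request:
send_rows --increments '[[[-0.0075,0,-0.0005],[0,0.0029,0]],[[-0.015,0,-0.001],[0,0.0058,0]],[[-0.0227,0,-0.0015],[0,0.0087,0]],[[-0.034,0,-0.0016],[0,0.0128,0]],[[-0.0449,0,-0.0017],[0,0.017,0]],[[-0.06,0,-0.0008],[0,0.0225,0]],[[-0.0749,0,0.0001],[0,0.0281,0]],[[-0.09,0,0.0019],[0,0.0336,0]],[[-0.1054,0,0.0037],[0,0.0392,0]],[[-0.1205,0,0.0067],[0,0.0448,0]],[[-0.1358,0,0.0097],[0,0.0503,0]],[[-0.1515,0,0.0133],[0,0.0559,0]],[[-0.1669,0,0.0169],[0,0.0614,0]],[[-0.183,0,0.0216],[0,0.067,0]],[[-0.199,0,0.0264],[0,0.0726,0]],[[-0.2155,0,0.0322],[0,0.078,0]],[[-0.232,0,0.0381],[0,0.0837,0]],[[-0.232,0,0.0381],[0,0.0837,0]],[[-0.232,0,0.0381],[0,0.0837,0]]]'

```text
time: 22.2
ee_pos: [0.612, 0.0432, 0.1446]
ee_rot: [178.5, -6.4, 150.8]
force: [0.8, 0.4, -1.7]
finger_gap: 0.0171
grip_force: 59.3
```

```bash
python3 - <<'E'
from lipcheck import *
jnow()
h,S,p,d,K,T,W,par=wristfit(); check(W,h,S,(JX,JY))
L=S.inv().apply((W-h).reshape(-1,3)).reshape(W.shape)*1000
H=L[...,2]+.364*L[...,0]; m=(L[...,2]<45)
for a in range(-64,4,4):
    print(a,[ (int(np.nanmedian(H[m&(L[...,0]>=a)&(L[...,0]<a+4)&(L[...,1]>=b)&(L[...,1]<b+4)])) if (m&(L[...,0]>=a)&(L[...,0]<a+4)&(L[...,1]>=b)&(L[...,1]<b+4)).any() else None) for b in range(-24,24,4)])
ppath([(.014,0,.008,0,-9.5),(.02,0,.015,0,-9.5),(.02,0,.04,0,-9.5),(.02,0,.065,0,-9.5),(.02,0,.11,0,-9.5)])
E
```

```text
heel rvs mm [ 7.6 -1.9  1.5] yaw -29.4 tilt 1.6 F [ 0.8  0.4 -1.7]
lip rvs [-39.5   6.   29.5] z 0.0412
rim fit [0.6041 0.0523] 2302 [0.0647 0.0664] [0.0436 0.0504]
pan slope 18.8 off 1.8 x min -48.5
ball r,v -46.0 -13.9 79
ball r,v -39.2 27.3 85
ball r,v -35.4 -30.8 103
ball r,v 18.0 17.4 9
in pan: x,y,z [-14.2  -8.5  21. ] 354
in pan: x,y,z [-5.7  9.7 18.8] 153
-64 [15, 17, 17, None, 22, -35, -35, -6, None, None, 17, 15]
-60 [None, -18, -31, -33, -33, -33, -33, -33, -33, -33, -18, -17]
-56 [-15, -16, -19, -31, -31, -31, -31, -31, -31, -20, -16, -15]
-52 [-14, -14, -17, -28, -29, -28, -28, -28, -28, -16, -13, -13]
-48 [-15, 3, 1, 1, 1, 1, 1, 1, 1, 1, 1, -12]
-44 [-24, 5, 1, 1, 1, 2, 1, 1, 1, 1, 2, 4]
-40 [-23, 6, 1, 1, 1, 1, 1, 1, 1, 1, 2, -7]
-36 [-21, 9, 1, 1, 2, 1, 1, 1, 2, 1, 2, 7]
-32 [-18, 10, 1, 1, 1, 1, 1, 1, 1, 1, 3, 10]
-28 [-16, 12, 2, 9, 7, 2, 1, 1, 1, 1, 2, 11]
-24 [-13, 13, 14, 16, 16, 10, 2, 2, 1, 2, 2, 14]
-20 [-11, 16, 16, 18, 17, 14, 2, 2, 2, 2, 3, 16]
-16 [-9, 17, 16, 18, 18, 3, 2, 2, 2, 2, 2, 16]
-12 [-7, 16, 10, 14, 13, 2, 2, 12, 13, 11, 2, 17]
-8 [-5, 16, 14, 17, 17, 12, 11, 17, 17, 16, 3, 17]
-4 [-3, 17, 16, 19, 18, 15, 14, 18, 19, 18, 8, 17]
0 [-1, 17, 11, 18, 18, 22, 26, 26, 18, 11, 8, 8]
[[-0.0126, 0.001, -0.0251], [-0.0003, -0.0006, 0.0]], [[-0.0253, 0.0009, -0.0531], [-0.0003, -0.0006, 0.0]], [[-0.0021, 0.0007, -0.1331], [-0.0003, -0.0006, 0.0]], [[0.0212, 0.0006, -0.2131], [-0.0003, -0.0006, 0.0]], [[0.0631, 0.0003, -0.3571], [-0.0003, -0.0006, 0.0]],
```

```bash
sed -i 's/^DEL=6.0/DEL=7.0/' jar.py; python3 - <<'E'
from jar import *
jnow()
ppath([(.0145,0,.010,2,-9.5),(.0145,0,.03,2,-9.5),(.0145,0,.07,2,-9.5),(.0145,0,.13,2,-9.5)])
E
```

```text
heel rvs mm [10.  -2.3  1.4] yaw -29.4 tilt 1.7 F [-0.7 -1.1 -2.1]
lip rvs [-37.6   5.7  28.5] z 0.0405
[[0.003, 0.001, -0.0306], [-0.0003, -0.0034, 0.0]], [[0.0216, 0.0008, -0.0946], [-0.0003, -0.0034, 0.0]], [[0.0588, 0.0006, -0.2227], [-0.0003, -0.0034, 0.0]], [[0.1147, 0.0001, -0.4147], [-0.0003, -0.0034, 0.0]],
```

Request:
send_rows --increments '[[[0.001,0,-0.01],[0,-0.001,0]],[[0.002,0,-0.02],[0,-0.002,0]],[[0.003,0.001,-0.0306],[0,-0.0034,0]],[[0.009,0.001,-0.05],[0,-0.0034,0]],[[0.015,0.001,-0.072],[0,-0.0034,0]],[[0.0216,0.001,-0.0946],[0,-0.0034,0]],[[0.0289,0.001,-0.12],[0,-0.0034,0]],[[0.0362,0.001,-0.145],[0,-0.0034,0]],[[0.0435,0.001,-0.17],[0,-0.0034,0]],[[0.051,0.001,-0.196],[0,-0.0034,0]],[[0.0588,0.001,-0.2227],[0,-0.0034,0]],[[0.068,0,-0.255],[0,-0.0034,0]],[[0.078,0,-0.29],[0,-0.0034,0]],[[0.088,0,-0.325],[0,-0.0034,0]],[[0.098,0,-0.36],[0,-0.0034,0]],[[0.107,0,-0.39],[0,-0.0034,0]],[[0.1147,0,-0.4147],[0,-0.0034,0]],[[0.1147,0,-0.4147],[0,-0.0034,0]],[[0.1147,0,-0.4147],[0,-0.0034,0]]]'

```text
time: 24.15
ee_pos: [0.5932, 0.0501, 0.2733]
ee_rot: [178.5, -5.0, 150.8]
force: [-0.0, -0.1, -2.7]
finger_gap: 0.0177
grip_force: 59.2
```

```bash
python3 - <<'E'
from lipcheck import *
jnow()
h,S,p,d,K,T,W,par=wristfit(); check(W,h,S,(JX,JY)); print(h)
# tray: lip target, tray centre
C=np.array([.6145,-.212,0]); print(sensors.sense()['joints'].round(1))
tr=[]
for n in ('top','side'): pass
hsv=cv2.cvtColor(p,cv2.COLOR_RGB2HSV); m=(hsv[...,0]>100)&(hsv[...,0]<125)&(hsv[...,1]>120)&(W[...,2]>.032)&(W[...,2]<.046)&(np.hypot(W[...,0]-C[0],W[...,1]-C[1])<.12)
if m.sum()>20: print('tray wrist',cv2.minAreaRect((W[m][:,:2]*1000).astype(np.float32)),m.sum())
for yaw in (-30,-10): print(inc(*tcp(np.array([.66,-.21,.16]),yaw,0)))
E
```

```text
heel rvs mm [ 15.6  -2.8 130.7] yaw -29.4 tilt 2.5 F [-0.  -0.1 -2.7]
lip rvs [-32.7   5.3 156.6] z 0.1675
rim fit [0.6033 0.0528] 812 [0.0638 0.0656] [0.0439 0.0501]
pan slope 19.6 off 0.9 x min -50.9
ball r,v -47.3 10.4 6
ball r,v -35.5 -28.9 26
in pan: x,y,z [-15.3  -8.7  20.3] 351
in pan: x,y,z [-7.2  9.4 18. ] 162
[0.59489842 0.05285821 0.15036789]
[-3.2 27.5 19.5 85.8  3.6 26. ]
tray wrist ((617.5084838867188, -211.04415893554688), (119.55585479736328, 161.7017822265625), 11.380494117736816) 1017
(array([-0.6266, -0.6454, -0.1056]), array([0.004 , 0.0055, 0.0023]))
(array([-0.6258, -0.6406, -0.1055]), array([ 0.0098,  0.0061, -0.053 ]))
```

```bash
cat >> jar.py <<'E'
def tray(xt,yt,z):
    a=np.radians(11.4); return np.array([.6165+xt*np.cos(a)-yt*np.sin(a),-.2115+xt*np.sin(a)+yt*np.cos(a),z])
E
python3 - <<'E'
from jar import *
h,S,_,_=cur_heel(); p0,R0=pose(); B=tray(.036,0,.10)
out=[]
for k in range(1,17):
    f=k/16; f=f*f*(3-2*f); a,b=inc(*tcp(h+(B-h)*f,-29.4+40.8*f,2),p0,R0); out.append([a.round(3).tolist(),b.round(3).tolist()])
print(out)
E
```

```text
[[[-0.006, 0.003, 0.001], [0.004, -0.0, -0.001]], [[-0.026, -0.018, 0.004], [0.005, -0.0, -0.004]], [[-0.055, -0.05, 0.009], [0.005, 0.0, -0.01]], [[-0.093, -0.092, 0.015], [0.006, 0.0, -0.017]], [[-0.138, -0.142, 0.023], [0.006, 0.0, -0.026]], [[-0.189, -0.198, 0.031], [0.007, 0.0, -0.035]], [[-0.243, -0.257, 0.04], [0.008, 0.0, -0.045]], [[-0.298, -0.318, 0.049], [0.009, 0.001, -0.056]], [[-0.354, -0.38, 0.058], [0.01, 0.001, -0.066]], [[-0.408, -0.439, 0.067], [0.011, 0.001, -0.077]], [[-0.458, -0.495, 0.075], [0.012, 0.001, -0.086]], [[-0.504, -0.545, 0.082], [0.012, 0.001, -0.095]], [[-0.542, -0.587, 0.088], [0.013, 0.001, -0.102]], [[-0.571, -0.62, 0.093], [0.014, 0.001, -0.108]], [[-0.59, -0.64, 0.096], [0.014, 0.001, -0.111]], [[-0.597, -0.648, 0.098], [0.014, 0.001, -0.112]]]
```

Request:
send_rows --increments '[[[-0.006,0,0.001],[0.001,0,-0.001]],[[-0.026,-0.018,0.003],[0.003,0,-0.004]],[[-0.055,-0.05,0.006],[0.005,0,-0.01]],[[-0.093,-0.092,0.012],[0.006,0,-0.017]],[[-0.138,-0.142,0.02],[0.006,0,-0.026]],[[-0.189,-0.198,0.03],[0.007,0,-0.035]],[[-0.243,-0.257,0.04],[0.008,0,-0.045]],[[-0.298,-0.318,0.049],[0.009,0.001,-0.056]],[[-0.354,-0.38,0.058],[0.01,0.001,-0.066]],[[-0.408,-0.439,0.067],[0.011,0.001,-0.077]],[[-0.458,-0.495,0.075],[0.012,0.001,-0.086]],[[-0.504,-0.545,0.082],[0.012,0.001,-0.095]],[[-0.542,-0.587,0.088],[0.013,0.001,-0.102]],[[-0.571,-0.62,0.093],[0.014,0.001,-0.108]],[[-0.59,-0.64,0.096],[0.014,0.001,-0.111]],[[-0.597,-0.648,0.098],[0.014,0.001,-0.112]],[[-0.597,-0.648,0.098],[0.014,0.001,-0.112]],[[-0.597,-0.648,0.098],[0.014,0.001,-0.112]]]'

```text
time: 26.0
ee_pos: [0.6518, -0.204, 0.2234]
ee_rot: [-179.9, -4.8, -168.7]
force: [-0.1, 0.3, -2.0]
finger_gap: 0.0172
grip_force: 59.2
```

```bash
python3 - <<'E'
from lipcheck import *
h,S,y,z=cur_heel(); print(h,tray(.036,0,.1),y,90-z,sensors.sense()['force'].round(1),sensors.sense()['joints'].round(1))
p,d=cams.read_camera('wrist'); i=cams.camera_info('wrist'); W=cloud(d,i['mtx'],i['cam_to_world']); check(W,h,S,(JX,JY))
p0,R0=pose()
def L(w): 
    print([[x.tolist() for x in inc(*tcp(*q),p0,R0)] for q in w])
L([(tray(.036,0,z),11.4,l) for z,l in ((.07,5),(.045,8),(.028,8))])
print('pour')
L([(heel_from_lip(tray(x,0,.040),11.4,l),11.4,l) for x,l in ((-.018,14),(-.018,20),(-.016,26),(-.014,32),(-.012,38),(-.01,46),(-.008,54),(-.006,62))])
E
```

```text
[ 0.65223508 -0.20406145  0.10042422] [ 0.65178976 -0.20438434  0.1       ] 11.28558616612829 2.158727579664813 [-0.1  0.3 -2. ] [-21.5  40.6  34.7  88.1  -2.7 -32.7]
pan slope 19.6 off 1.7 x min -50.0
ball r,v -55.4 7.2 6
ball r,v -46.1 10.6 63
ball r,v -53.2 16.7 6
ball r,v -41.0 37.5 6
ball r,v -27.5 48.1 8
ball r,v -8.7 54.9 10
ball r,v 12.1 54.1 10
in pan: x,y,z [-15.1  -8.   20.9] 355
in pan: x,y,z [-6.8 10.2 18.4] 150
[[[0.0135, -0.0016, 0.104], [-0.0003, -0.0079, -0.0003]], [[0.0276, -0.0015, 0.1906], [-0.0003, -0.0162, -0.0003]], [[0.0228, -0.0014, 0.247], [-0.0003, -0.0162, -0.0003]]]
pour
[[[0.0627, -0.0015, 0.2366], [-0.0003, -0.0329, -0.0003]], [[0.1037, -0.0016, 0.2319], [-0.0003, -0.0495, -0.0003]], [[0.1383, -0.0016, 0.231], [-0.0003, -0.0662, -0.0003]], [[0.1727, -0.0017, 0.2343], [-0.0003, -0.0829, -0.0002]], [[0.2064, -0.0017, 0.2419], [-0.0003, -0.0995, -0.0002]], [[0.2519, -0.0018, 0.2587], [-0.0004, -0.1218, -0.0002]], [[0.2945, -0.0019, 0.2826], [-0.0004, -0.144, -0.0002]], [[0.3331, -0.0019, 0.3132], [-0.0004, -0.1662, -0.0002]]]
```

Request:
send_rows --increments '[[[0.004,0,0.035],[0,-0.002,0]],[[0.009,0,0.07],[0,-0.005,0]],[[0.0135,-0.001,0.104],[0,-0.0079,0]],[[0.018,-0.0015,0.133],[0,-0.0107,0]],[[0.023,-0.0015,0.162],[0,-0.0135,0]],[[0.0276,-0.0015,0.1906],[0,-0.0162,0]],[[0.025,-0.0015,0.22],[0,-0.0162,0]],[[0.0228,-0.0015,0.247],[0,-0.0162,0]],[[0.0228,-0.0015,0.247],[0,-0.0162,0]],[[0.043,-0.0015,0.242],[0,-0.0245,0]],[[0.0627,-0.0015,0.2366],[0,-0.0329,0]],[[0.0832,-0.0016,0.234],[0,-0.0412,0]],[[0.1037,-0.0016,0.2319],[0,-0.0495,0]],[[0.1037,-0.0016,0.2319],[0,-0.0495,0]]]'

```text
time: 27.45
ee_pos: [0.6136, -0.2122, 0.1565]
ee_rot: [-179.9, 12.9, -168.8]
force: [-0.6, -0.2, -1.5]
finger_gap: 0.0173
grip_force: 59.4
```

```bash
python3 - <<'E'
from jar import *
h,S,y,z=cur_heel(); print(h,y,90-z,sensors.sense()['force'].round(1),sensors.sense()['joints'].round(1)); print('lip',h+S.apply([-.052,0,.019]))
p0,R0=pose()
print([[x.tolist() for x in inc(*tcp(heel_from_lip(tray(x,0,.040),11.4,l),11.4,l),p0,R0)] for x,l in ((-.017,23),(-.016,26),(-.014,32),(-.012,38),(-.01,46),(-.008,54),(-.006,62))])
E
```

```text
[ 0.65075007 -0.20498245  0.03943305] 11.203727440642275 19.881939858820928 [-0.6 -0.2 -1.5] [-28.6  22.7  -6.4  50.8   8.2 -39.1]
lip [ 0.59643849 -0.21571647  0.03961633]
[[[0.0085, 0.0003, -0.0059], [-0.0003, -0.0087, -0.0005]], [[0.025, 0.0002, -0.0111], [-0.0003, -0.017, -0.0005]], [[0.0588, 0.0001, -0.0184], [-0.0004, -0.0337, -0.0005]], [[0.0933, -0.0, -0.0214], [-0.0004, -0.0503, -0.0005]], [[0.1417, -0.0002, -0.0192], [-0.0004, -0.0726, -0.0005]], [[0.1895, -0.0003, -0.0094], [-0.0005, -0.0948, -0.0004]], [[0.2356, -0.0005, 0.0079], [-0.0005, -0.117, -0.0004]]]
```

Request:
send_rows --increments '[[[0.0085,0,-0.0059],[0,-0.0087,0]],[[0.0167,0,-0.0085],[0,-0.013,0]],[[0.025,0,-0.0111],[0,-0.017,0]],[[0.042,0,-0.015],[0,-0.0253,0]],[[0.0588,0,-0.0184],[0,-0.0337,0]],[[0.076,0,-0.02],[0,-0.042,0]],[[0.0933,0,-0.0214],[0,-0.0503,0]],[[0.1175,0,-0.0205],[0,-0.0615,0]],[[0.1417,0,-0.0192],[0,-0.0726,0]],[[0.1656,0,-0.0145],[0,-0.0837,0]],[[0.1895,0,-0.0094],[0,-0.0948,0]],[[0.2125,0,-0.001],[0,-0.106,0]],[[0.2356,0,0.0079],[0,-0.117,0]],[[0.2356,0,0.0079],[0,-0.117,0]],[[0.2356,0,0.0079],[0,-0.117,0]],[[0.2356,0,0.0079],[0,-0.117,0]]]'

```text
time: 29.05
ee_pos: [0.5503, -0.2267, 0.1398]
ee_rot: [-179.6, 55.1, -168.4]
force: [-0.7, -0.1, -1.5]
finger_gap: 0.0174
grip_force: 59.3
```

```bash
python3 - <<'E'
from lipcheck import *
h,S,y,z=cur_heel(); print(h,y,90-z,sensors.sense()['force'].round(1)); 
p,d=cams.read_camera('wrist'); i=cams.camera_info('wrist'); W=cloud(d,i['mtx'],i['cam_to_world']); check(W,h,S,(JX,JY))
for n in ('top','side'):
    p,d=cams.read_camera(n); i=cams.camera_info(n); K,T=i['mtx'],i['cam_to_world']; W=cloud(d,K,T)
    a=np.radians(11.4); dx,dy=W[...,0]-.6165,W[...,1]+.2115; xt=dx*np.cos(a)+dy*np.sin(a); yt=-dx*np.sin(a)+dy*np.cos(a)
    hsv=cv2.cvtColor(p,cv2.COLOR_RGB2HSV); m=(abs(xt)<.056)&(abs(yt)<.076)&(W[...,2]<.03)&(hsv[...,1]<110)
    k,l,st,ce=cv2.connectedComponentsWithStats(m.astype(np.uint8))
    for j in range(1,k):
        if st[j,4]>5: print(n,'tray thing',(1000*xt[l==j].mean()).round(),(1000*yt[l==j].mean()).round(),(1000*np.median(W[l==j][:,2])).round(),st[j,4])
p0,R0=pose()
print([[x.tolist() for x in inc(*tcp(*q),p0,R0)] for q in ((h+[0,0,.03],11.4,62),(tray(.04,0,.12),11.4,30),(tray(.03,0,.16),11.4,0))])
E
```

```text
[ 0.65494648 -0.20599425  0.07860384] 11.73806259214853 62.101246458264114 [-0.7 -0.1 -1.5]
pan slope 19.8 off 1.0 x min -51.1
in pan: x,y,z [-0.1  1.9 22.9] 8
top tray thing 51.0 -25.0 4.0 25
top tray thing -32.0 -58.0 3.0 11
top tray thing -37.0 16.0 15.0 35
top tray thing -41.0 -10.0 15.0 29
side tray thing -12.0 -27.0 16.0 21
side tray thing -38.0 5.0 16.0 44
[[[-0.0833, -0.0035, -0.0567], [-0.0005, 0.0004, 0.0004]], [[-0.3386, 0.0033, -0.0317], [-0.0006, 0.0893, 0.0003]], [[-0.5865, 0.0027, 0.007], [-0.0007, 0.1726, 0.0001]]]
```

Request:
send_rows --increments '[[[-0.04,0,-0.028],[0,0,0]],[[-0.0833,0,-0.0567],[0,0,0]],[[-0.14,0,-0.052],[0,0.018,0]],[[-0.2,0,-0.046],[0,0.039,0]],[[-0.27,0,-0.04],[0,0.063,0]],[[-0.3386,0,-0.0317],[0,0.0893,0]],[[-0.4,0,-0.022],[0,0.11,0]],[[-0.46,0,-0.012],[0,0.131,0]],[[-0.52,0,-0.002],[0,0.152,0]],[[-0.5865,0,0.007],[0,0.1726,0]],[[-0.5865,0,0.007],[0,0.1726,0]],[[-0.5865,0,0.007],[0,0.1726,0]]]'

```text
time: 30.4
ee_pos: [0.6518, -0.2036, 0.2795]
ee_rot: [-180.0, -7.1, -168.6]
force: [0.9, 0.2, -2.7]
finger_gap: 0.0174
grip_force: 59.2
```

```bash
python3 - <<'E'
from lipcheck import *
h,S,y,z=cur_heel(); print(h,y,90-z,sensors.sense()['force'].round(1)); 
for n in ('top','side'):
    p,d=cams.read_camera(n); i=cams.camera_info(n); K,T=i['mtx'],i['cam_to_world']; W=cloud(d,K,T)
    a=np.radians(11.4); dx,dy=W[...,0]-.6165,W[...,1]+.2115; xt=dx*np.cos(a)+dy*np.sin(a); yt=-dx*np.sin(a)+dy*np.cos(a)
    hsv=cv2.cvtColor(p,cv2.COLOR_RGB2HSV); m=(abs(xt)<.056)&(abs(yt)<.076)&(W[...,2]<.03)&(W[...,2]>.009)&(hsv[...,1]<130)
    k,l,st,ce=cv2.connectedComponentsWithStats(m.astype(np.uint8))
    for j in range(1,k):
        if st[j,4]>5: print(n,'ball?',(1000*xt[l==j].mean()).round(),(1000*yt[l==j].mean()).round(),(1000*np.median(W[l==j][:,2])).round(),st[j,4])
# rack approach: rack origin O, scoop yaw 30; collar at rack hang => heel = O - 6mm*x
O=np.array([.5205,.2878,0]); u=np.array([np.cos(np.pi/6),.5,0]); hp=lambda x,z:O+u*(x-.006)+[0,0,z]
p0,R0=pose(); A=hp(-.12,.15); print('A',A)
for f in (.5,1): print([x.tolist() for x in inc(*tcp(h+(A-h)*f,11.4+18.6*f,0),p0,R0)])
E
```

```text
[ 0.64743378 -0.20453409  0.15656407] 11.438218358052005 0.142701199291821 [ 0.9  0.2 -2.7]
top ball? -14.0 -28.0 16.0 31
top ball? -41.0 -10.0 15.0 28
top ball? -39.0 17.0 16.0 32
side ball? -11.0 -27.0 18.0 19
side ball? -37.0 5.0 17.0 39
A [0.4113808 0.2248    0.15     ]
[[0.2391, 0.7831, 0.0419], [0.003, -0.0001, -0.0257]]
[[0.4811, 1.5644, 0.0818], [0.0061, -0.0001, -0.0514]]
```

Request:
send_rows --increments '[[[0.024,0.08,0.004],[0,0,-0.0026]],[[0.06,0.196,0.01],[0.001,0,-0.0064]],[[0.1,0.33,0.0175],[0.001,0,-0.0108]],[[0.145,0.475,0.025],[0.002,0,-0.0156]],[[0.19,0.62,0.033],[0.002,0,-0.0203]],[[0.2391,0.7831,0.0419],[0.003,0,-0.0257]]]'

```text
time: 31.1
ee_pos: [0.5308, 0.0109, 0.2783]
ee_rot: [-179.9, -6.9, -159.4]
force: [0.6, 1.1, -1.4]
finger_gap: 0.0171
grip_force: 59.4
```

```bash
python3 - <<'E'
from jar import *
O=np.array([.5205,.2878,0]); u=np.array([np.cos(np.pi/6),.5,0]); hp=lambda x,z:O+u*(x-.006)+[0,0,z]
print(cur_heel()[0]); print([x.tolist() for x in inc(*tcp(hp(-.12,.15),30,0))])
E
```

```text
[0.52716843 0.00933721 0.15532309]
[[0.1055, 0.8098, 0.0295], [0.0029, 0.0003, -0.026]]
```

Request:
send_rows --increments '[[[0.017,0.13,0.005],[0,0,-0.004]],[[0.035,0.27,0.01],[0.001,0,-0.0087]],[[0.053,0.405,0.015],[0.0015,0,-0.013]],[[0.07,0.54,0.02],[0.002,0,-0.0173]],[[0.088,0.675,0.0245],[0.0025,0,-0.0217]],[[0.1055,0.8098,0.0295],[0.0029,0.0003,-0.026]],[[0.1055,0.8098,0.0295],[0.0029,0.0003,-0.026]],[[0.1055,0.8098,0.0295],[0.0029,0.0003,-0.026]]]'

```text
time: 31.9
ee_pos: [0.4157, 0.2261, 0.2731]
ee_rot: [179.9, -7.0, -149.9]
force: [0.8, -0.8, -1.3]
finger_gap: 0.0171
grip_force: 59.6
```

```bash
python3 - <<'E'
from jar import *
O=np.array([.5205,.2878,0]); u=np.array([np.cos(np.pi/6),.5,0]); hp=lambda x,z:O+u*(x-.006)+[0,0,z]
h,S,y,z=cur_heel(); print(h,y,90-z); 
p,d=cams.read_camera('wrist'); i=cams.camera_info('wrist'); W=cloud(d,i['mtx'],i['cam_to_world'])
m=(W[...,2]>.106)&(W[...,2]<.120)&(np.hypot(W[...,0]-.533,W[...,1]-.2955)<.06)
print('prongs',cv2.minAreaRect((W[m][:,:2]*1000).astype(np.float32)),m.sum())
L=S.inv().apply((W-h).reshape(-1,3)).reshape(W.shape)*1000
m=(L[...,2]>107)&(L[...,2]<114)&(abs(L[...,0]-6)<25)&(abs(L[...,1])<25)
print('collar in scoop',cv2.minAreaRect(L[m][:,:2].astype(np.float32)),m.sum(),np.median(L[m][:,2]))
m=(abs(L[...,1])<16)&(L[...,0]<-6)&(L[...,0]>-60)&(abs(L[...,2]+.364*L[...,0]-2)<5);Q=L[m]
if len(Q)>20: print('slope',np.degrees(np.arctan(-np.polyfit(Q[:,0],Q[:,2],1)[0])),Q[:,0].min(),np.median(Q[:,1]),len(Q))
p0,R0=pose()
print([[x.tolist() for x in inc(*tcp(*q),p0,R0)] for q in ((hp(-.12,.07),30,0),(hp(-.06,.07),30,0),(hp(.002,.07),30,0),(hp(.002,.016),30,0),(hp(.002,.011),30,0))])
E
```

```text
[0.41196558 0.22408052 0.15018246] 30.110356162460562 0.06234908616696089
prongs ((559.5245361328125, 309.4098815917969), (32.263423919677734, 59.283111572265625), 29.4295711517334) 442
collar in scoop ((-3.132768154144287, -0.5849533081054688), (40.16707992553711, 19.686214447021484), 89.58294677734375) 1374 109.89460423709085
slope 19.742934416810005 -49.79962283766844 0.23130542529824288 1405
[[[-0.0313, 0.006, 0.265], [0.0001, -0.0001, 0.0001]], [[-0.2298, 0.0059, 0.2405], [0.0001, -0.0001, 0.0001]], [[-0.4349, 0.0059, 0.2151], [0.0001, -0.0001, 0.0001]], [[-0.457, 0.0057, 0.3938], [0.0001, -0.0001, 0.0001]], [[-0.4591, 0.0057, 0.4103], [0.0001, -0.0001, 0.0001]]]
```

Request:
send_rows --increments '[[[-0.011,0.002,0.088],[0,0,0]],[[-0.021,0.004,0.177],[0,0,0]],[[-0.0313,0.006,0.265],[0,0,0]],[[-0.0313,0.006,0.265],[0,0,0]],[[-0.0313,0.006,0.265],[0,0,0]],[[-0.08,0.006,0.259],[0,0,0]],[[-0.13,0.006,0.253],[0,0,0]],[[-0.18,0.006,0.2466],[0,0,0]],[[-0.2298,0.006,0.2405],[0,0,0]],[[-0.2298,0.006,0.2405],[0,0,0]]]'

```text
time: 32.95
ee_pos: [0.47, 0.2578, 0.194]
ee_rot: [180.0, -6.9, -150.0]
force: [-0.7, 0.0, -1.1]
finger_gap: 0.017
grip_force: 59.6
```

```bash
python3 - <<'E'
from jar import *
O=np.array([.5205,.2878,0]); u=np.array([np.cos(np.pi/6),.5,0]); hp=lambda x,z:O+u*(x-.006)+[0,0,z]
h,S,y,z=cur_heel(); print(h,hp(-.06,.07),y,90-z,sensors.sense()['force'].round(1)); p0,R0=pose()
print([[x.tolist() for x in inc(*tcp(*q),p0,R0)] for q in ((hp(-.03,.07),30,0),(hp(.002,.07),30,0),(hp(.002,.016),30,0),(hp(.002,.011),30,0))])
E
```

```text
[0.46655973 0.25593063 0.07106321] [0.46334232 0.2548     0.07      ] 29.95017469384935 0.12632059041554555 [-0.7  0.  -1.1]
[[[-0.0895, 0.0025, -0.0072], [0.0001, 0.0003, -0.0001]], [[-0.1954, 0.0026, -0.02], [0.0001, 0.0003, -0.0001]], [[-0.2169, 0.0024, 0.1587], [0.0001, 0.0003, -0.0001]], [[-0.2189, 0.0024, 0.1753], [0.0001, 0.0003, -0.0001]]]
```

Request:
send_rows --increments '[[[-0.045,0.002,-0.0036],[0,0,0]],[[-0.0895,0.0025,-0.0072],[0,0,0]],[[-0.125,0.0025,-0.0115],[0,0,0]],[[-0.16,0.0025,-0.0157],[0,0,0]],[[-0.1954,0.0025,-0.02],[0,0,0]],[[-0.1954,0.0025,-0.02],[0,0,0]],[[-0.2,0.0025,0.02],[0,0,0]],[[-0.206,0.0025,0.07],[0,0,0]],[[-0.212,0.0025,0.12],[0,0,0]],[[-0.2169,0.0025,0.1587],[0,0,0]],[[-0.2169,0.0025,0.1587],[0,0,0]]]'

```text
time: 34.05
ee_pos: [0.5155, 0.2862, 0.1349]
ee_rot: [179.9, -7.4, -150.0]
force: [-0.5, 0.4, -2.4]
finger_gap: 0.0172
grip_force: 59.6
```

```bash
python3 - <<'E'
from jar import *
O=np.array([.5205,.2878,0]); u=np.array([np.cos(np.pi/6),.5,0]); hp=lambda x,z:O+u*(x-.006)+[0,0,z]
h,S,y,z=cur_heel(); print(h,hp(.002,.016),y,90-z,sensors.sense()['force'].round(1)); p0,R0=pose()
print([[x.tolist() for x in inc(*tcp(*q),p0,R0)] for q in ((hp(.002,.012),30,0),(hp(.002,.010),30,0))])
E
```

```text
[0.511073   0.28390912 0.01197744] [0.5170359 0.2858    0.016    ] 29.98931350719049 0.411192516486679 [-0.5  0.4 -2.4]
[[[-0.0174, -0.0037, -0.0024], [0.0003, -0.0011, 0.0]], [[-0.0182, -0.0037, 0.0042], [0.0003, -0.0011, 0.0]]]
```

Request:
send_rows --increments '[[[-0.01,-0.002,0],[0,0,0]],[[-0.0174,-0.0037,-0.0024],[0,0,0]],[[-0.018,-0.0037,0.001],[0,0,0]],[[-0.018,-0.0037,0.0035],[0,0,0]],[[-0.018,-0.0037,0.0035],[0,0,0]]]'

```text
time: 34.55
ee_pos: [0.5226, 0.2889, 0.1353]
ee_rot: [179.9, -7.1, -150.0]
force: [-0.9, -0.5, -1.2]
finger_gap: 0.0173
grip_force: 59.6
```

```bash
python3 - <<'E'
from jar import *
O=np.array([.5205,.2878,0]); u=np.array([np.cos(np.pi/6),.5,0]); hp=lambda x,z:O+u*(x-.006)+[0,0,z]
h,S,y,z=cur_heel(); print(h,hp(.002,.010),y,90-z,sensors.sense()['force'].round(1)); p0,R0=pose()
print([x.tolist() for x in inc(*tcp(hp(.002,.010),30,0))])
E
```

```text
[0.51865772 0.28679693 0.01237415] [0.5170359 0.2858    0.01     ] 30.001970547203523 0.1612547363699548 [-0.9 -0.5 -1.2]
[[0.0063, 0.0004, 0.0087], [0.0002, -0.0004, 0.0]]
```

Request:
send_rows --increments '[[[0.003,0,0.003],[0,0,0]],[[0.005,0,0.006],[0,0,0]],[[0.005,0,0.006],[0,0,0]]]'

```text
time: 34.85
ee_pos: [0.5208, 0.2879, 0.1334]
ee_rot: [179.9, -7.2, -150.0]
force: [0.7, -0.3, -1.2]
finger_gap: 0.0169
grip_force: 59.6
```

Request:
send_rows --increments '[[[0,0,0.002],[0,0,0]],[[0,0,0.002],[0,0,0]]]'

```text
time: 35.05
ee_pos: [0.521, 0.2879, 0.1331]
ee_rot: [179.9, -7.2, -150.0]
force: [0.7, -0.4, 0.7]
finger_gap: 0.0172
grip_force: 59.7
```

Request:
send_rows --increments '[[[0,0,0],[0,0,0]],[[0,0,0],[0,0,0]],[[0,0,0],[0,0,0]],[[0,0,0],[0,0,0]],[[0,0,0],[0,0,0]],[[0,0,0],[0,0,0]]]' --claw 60

```text
time: 35.65
ee_pos: [0.521, 0.288, 0.133]
ee_rot: [179.9, -7.2, -150.0]
force: [0.2, 0.2, -0.9]
finger_gap: 0.06
grip_force: 0.0
```

Request:
send_rows --increments '[[[0,0,-0.03],[0,0,0]],[[0,0,-0.09],[0,0,0]],[[0,0,-0.18],[0,0,0]],[[0,0,-0.3],[0,0,0]],[[0,0,-0.4],[0,0,0]],[[0,0,-0.4],[0,0,0]],[[0,0,-0.4],[0,0,0]]]'

```text
time: 36.35
ee_pos: [0.5348, 0.2956, 0.2531]
ee_rot: [179.9, -7.0, -150.0]
force: [0.1, -0.1, -0.8]
finger_gap: 0.0599
grip_force: 0.0
```

```bash
python3 - <<'E'
from lipcheck import *
p,d=cams.read_camera('wrist'); i=cams.camera_info('wrist'); W=cloud(d,i['mtx'],i['cam_to_world'])
for lo,hi,q in((.108,.117,(.533,.2955)),(.117,.127,(.5205,.2878)),(.178,.195,(.5205,.2878))):
    m=(W[...,2]>lo)&(W[...,2]<hi)&(np.hypot(W[...,0]-q[0],W[...,1]-q[1])<.07); Q=W[m]
    print(lo,len(Q),cv2.minAreaRect((Q[:,:2]*1000).astype(np.float32)) if len(Q)>5 else '',np.median(Q[:,2]) if len(Q) else '')
a,_=cams.read_camera('top'); b,_=cams.read_camera('side')
f=lambda c,w,h:cv2.resize(c,(w,h),interpolation=cv2.INTER_CUBIC)
cv2.imwrite('pics/fin.png',np.hstack([f(a[110:260,90:390],400,300),f(b[120:345,160:340],400,500)[:300]] ) [:,:,::-1]) if 0 else cv2.imwrite('pics/fin.png',np.hstack([f(a[100:290,80:390],490,300),f(b[120:350,150:380],300,300)])[:,:,::-1])
print(sensors.sense()['time'])
E
```

```text
0.108 2495 ((532.6754150390625, 294.69140625), (90.4842529296875, 65.99408721923828), 29.962419509887695) 0.11289964353211285
0.117 879 ((522.5157470703125, 289.7317199707031), (39.773067474365234, 40.001976013183594), 30.074729919433594) 0.11900618923762452
0.178 448 ((522.2877197265625, 289.7421569824219), (17.99814224243164, 17.021747589111328), 29.83873176574707) 0.1826942365657897
36.5
```

View pics/fin.png

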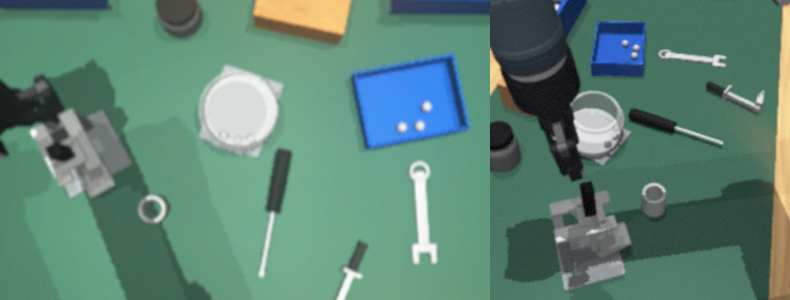

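The final picture shows three balls in the tray at (402,127), (420,126) and (427,106). The other three are in the jar, and the scoop hangs upright on the prongs about 4 mm from the hanging place, with the gripper clear. I'll hand the job in.

```bash
python3 -c "
from rig import order
print(order.job_done())"
```

```text
the job is handed in; nothing more can be done
None
```

The job is handed in: three balls are in the tray, the other three are still in the jar, and the scoop hangs upright on its rack about 4 mm from the hanging place, with no verdict returned.

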